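# Build up a headlamp lens module on the bench stand

### The arm

A 7-joint arm with a two-finger parallel gripper is mounted at the origin on a cart in front of the work surface, level with it; the furniture and walls round the work are solid. World frame = base frame: x ahead of the robot, y to its left, z up, the work surface at z = 0. Lengths are in m, angles in rad, forces in N, time in s.
With the tool pointing down it reaches from about 0.425 to 0.925 m from the base axis. Payload 6.8 kg.
Tool frame: the origin (TCP) lies midway between the tips of the shut fingers; the grasp point (between the pads) lies 19 mm behind it; z points along the fingers, y is the line along which they close (so a half turn about z gives the same grasp; the last joint's range is limited). The gripper opens to 85 mm and grips with 20 to 120 N. Pads are 22 mm wide; open, the fingers measure 114 mm over their backs; the gripper's body (76 mm by 85 mm) begins 54 mm behind the grasp point. The pads swing forward as they close: fully open they stand 13 mm farther back than shut.
Start: joints at [1.121, 0.477, 0.022, 1.555, -0.011, 1.109, -0.083], TCP at [0.226, -0.636, 0.231] pointing down, gripper open.
Joint ranges: [-2.96, 2.96], [-0.34, 2.1], [-1.41, 1.46], [0.24, 2.44], [-1.37, 4.51], [0.17, 1.92], [-2.96, 2.96]. Speed limits (rad/s): [2.39, 2.39, 3.14, 3.14, 3.14, 3.14, 3.14].

### API

Orientations are given as a unit quaternion [w, x, y, z].
In Python, from station import * gives the robot as it stands. The module is installed in compiled form; this text tells all that it offers.
- The arm moves only by the shell command python3 -m jog 'ROWS' [OPENING] [FORCE]. ROWS is JSON, a list of rows, each an object of numbers: "x", "y", "z": the shift along the tool's x, y, z in m; "ax", "ay", "az": the turn, a rotation vector about the tool's x, y, z in rad. In form: [{"x": .., "y": .., "z": .., "ax": .., "ay": .., "az": ..}, ...]. A call has 1 to 12 rows; each row is the pose to reach, as a shift and turn from the pose commanded when the call began, along the tool's axes at that moment; what a row does not reach only later rows make up. A row lasts 1/10 s, in which the tool goes at most 50 mm and 8.59 degrees, less where a joint would pass 70% of its speed; a pose out of reach is approached as far as the arm can. A call with a gripper value outside its range is refused whole. OPENING is the opening, from 0 (shut) to 1 (fully open), set as the call begins (- or left out, the last holds). The fingers move at their own pace and stop on an object; FORCE is the grip in N (left out, the last holds). Time passes only in rows, so rows that repeat a pose let the fingers close. It gives the time, the measured TCP pose, the force, the opening and the grip force at its end, in the units of the state.
- get_obs(): the state, without advancing time (a new reading comes with each control period).
- read_camera(name): name is "scene" or "side" or "wrist"; returns the picture (420x560x3 uint8, red, green, blue); there is no depth.
- camera_params(name): a dict with "K" (3x3 intrinsics, pixels), "D" ([k1, k2, p1, p2, k3] as OpenCV has them; the pictures are not rectified), "origin" and "attitude" of the camera in the world. Camera axes: x right, y up, looking along -z (the intrinsics and any distortion apply to the point x, -y, -z); pixel columns grow to the right and rows downward; lengths in m; the calibration is good to about 2 mm. A picture is of the moment at which its call begins: read the wrist's pose just before it. camera_params takes no time and is no camera call; for the wrist camera it gives the pose at the moment of the call.
- hand_in(): hands the job in; it is judged then, once.
The state is a dict: "t": time; "q": joint angles; "joint_vel": joint speeds; "joint_torque": joint torques, N m; "eef_pos": TCP position; "tool_rot": TCP orientation; "contact_force": force on the tool from outside, world axes, zero at the start; "torque": the same for the moment, N m; "gripper_width": opening from 0.0 (shut) to 1.0 (fully open); "grasp_force": force on a finger pad.
Only numpy, scipy, OpenCV 4.12 (cv2) and the standard library are available. Lean on these libraries where they do the work, as an engineer would, in place of code of your own. Each camera call takes 0.05 s, during which the arm holds its last target. There are 200 camera calls.

### The job

Build the headlamp lens module on the round bench stand, from the bottom up: cap the stand's rim with the aluminium adapter ring, lower the projector lens-up into the ring with its black box in the ring's keyway and its lugs down on the ring, slip the black shroud over the projector so that its neck stands on the lugs, and finally lay the halo ring that fits round the shroud's three clips flat on the shroud's face. Leave the other halo ring and the dropper bottle where they are.

Things in the scene. Friction and masses are not known exactly. Their poses are not given: they have to be found in the camera images.
- stand: Bench stand, fixed to the bench: round dark steel foot 108 mm in diameter and 8 mm thick, three columns, on them an upright aluminium spigot ring, 80 mm outside and 72 mm inside diameter, flat top at 38 mm. Origin: centre of the foot's underside; z up.
- adapter: Aluminium adapter ring, 92 mm wide, 13 mm high. Top 8 mm: plate, 58 mm bore with a 25 mm wide keyway on the -y side, out to 35 mm from the axis. Lower 5 mm: skirt, 84 mm bore, drops over the spigot till the plate rests on it (origin 33 mm above the stand's); any yaw. Pinch the rim radially (17 mm), one finger in the bore, not at the keyway. Origin: centre of underside, z up.
- projector: Grey lamp projector, lens up, 72 mm tall. Axis 4 mm +x, 3 mm +y of the origin (underside). Bowl to 54 mm dia; 3 lugs at 34-38 mm height, to 38 mm from axis; barrel 57 mm dia at 38-63 mm (grasp here); lens above. Black box, 18 mm wide, on -y to 32 mm from axis, at 4-24 mm: goes in the keyway at the adapter's yaw (+-7 deg). Seated on its lugs, axis on the adapter's, origin 21 mm below the adapter's.
- shroud: Black trumpet-shaped shroud, face up, 42 mm high, bore 62 mm, neck 69 mm, face 98 mm wide. 3 steel clips on the face at the bore: 8 mm wide, 7 mm high, to 35 mm from axis, at 90, 210, 330 deg from x. Goes over the barrel, any yaw; foot rests on the lugs (origin 38 mm above the projector's). Pinch the rim radially (18 mm) between clips, to 7 mm below the face (lens). Origin: foot centre.
- halo_big: Larger white halo ring: flat round bar, 99 mm outside, 80 mm inside (76 at least), 9 mm high; black terminal on the -y side to 54 mm from the origin. Circle's centre 4 mm to +y of the origin (underside). Pinch the 9 mm bar radially, away from the terminal and, when laying it, not over a clip. Fits round the clips, any yaw; on the face its origin is 42 mm above the shroud's.
- halo_small: The smaller white halo ring, 85 mm outside, 66 mm inside, same make; it does not go over the shroud's clips. Not used: leave it. Origin 4 mm to -y of its circle's centre, on the underside.
- primer: Bystander: amber dropper bottle, 34 mm diameter, 102 mm tall. Origin at the centre of the underside.

How it is judged:
By the outcome, as a careful person would: the job done as asked, in the order asked, and still so for the second after the job is handed in, with the robot touching nothing.
It also fails if it takes over 115 s, if anything falls off the work surface, if the arm or the gripper's body presses on something with over 40 N, if the wrist force passes 120 N, or if a joint passes its speed limit or range.

## Working session

There is one attempt and no reset: what is moved stays moved. The work goes in short steps, Python scripts to look and compute and a shell command to move; the robot and the scene stay as the last step left them, time stands still between calls to the robot, and variables do not carry over. Pictures are saved under pics/ and viewed, at most 17 in all, crops included, and the job is handed in when it is done.

```bash
mkdir -p pics; ls; python3 - <<'E'
from station import *
import cv2,numpy as np
o=get_obs();print({k:np.round(v,3).tolist() for k,v in o.items()})
for n in("scene","side","wrist"):
    p=camera_params(n);print(n,{k:np.round(np.array(v),4).tolist() for k,v in p.items()})
    cv2.imwrite(f"pics/{n}0.png",cv2.cvtColor(read_camera(n),cv2.COLOR_RGB2BGR))
E
```

```text
pics
{'t': 0.0, 'q': [1.121, 0.478, 0.022, 1.556, -0.011, 1.109, -0.083], 'joint_vel': [-0.002, 0.001, 0.001, -0.0, 0.002, -0.001, 0.0], 'joint_torque': [0.0, -59.645, 1.608, -28.119, 0.012, 0.009, 0.0], 'eef_pos': [0.226, -0.635, 0.23], 'tool_rot': [-0.001, 0.985, 0.17, -0.0], 'contact_force': [-0.173, -0.149, 0.628], 'torque': [-0.044, 0.013, -0.038], 'grasp_force': 0.0, 'gripper_width': 1.001}
scene {'K': [[491.0012, 0.0, 285.1185], [0.0, 491.0012, 207.9841], [0.0, 0.0, 1.0]], 'D': [-0.1646, 0.0, 0.0, 0.0, 0.0], 'origin': [-0.0101, 0.5352, 0.8182], 'attitude': [-0.4427, -0.1613, 0.2915, 0.8325]}
side {'K': [[391.3857, 0.0, 280.529], [0.0, 391.3857, 204.6606], [0.0, 0.0, 1.0]], 'D': [-0.046, 0.0, 0.0, 0.0, 0.0], 'origin': [0.3262, -0.381, 0.6155], 'attitude': [0.9049, 0.3984, -0.07, -0.1322]}
wrist {'K': [[289.7136, 0.0, 277.5376], [0.0, 289.7136, 213.4741], [0.0, 0.0, 1.0]], 'D': [-0.0625, 0.0, 0.0, 0.0, 0.0], 'origin': [0.3009, -0.6091, 0.3729], 'attitude': [0.8073, -0.1264, 0.0897, -0.5695]}
```

```bash
python3 - <<'E'
import cv2,numpy as np
a=[cv2.imread(f"pics/{n}0.png") for n in("scene","side")]
for n,i in zip(("scene","side"),a): cv2.imwrite(f"pics/{n}0b.png",cv2.resize(i,(800,600),interpolation=cv2.INTER_CUBIC))
E
```

```text
(no output)
```

View pics/scene0b.png

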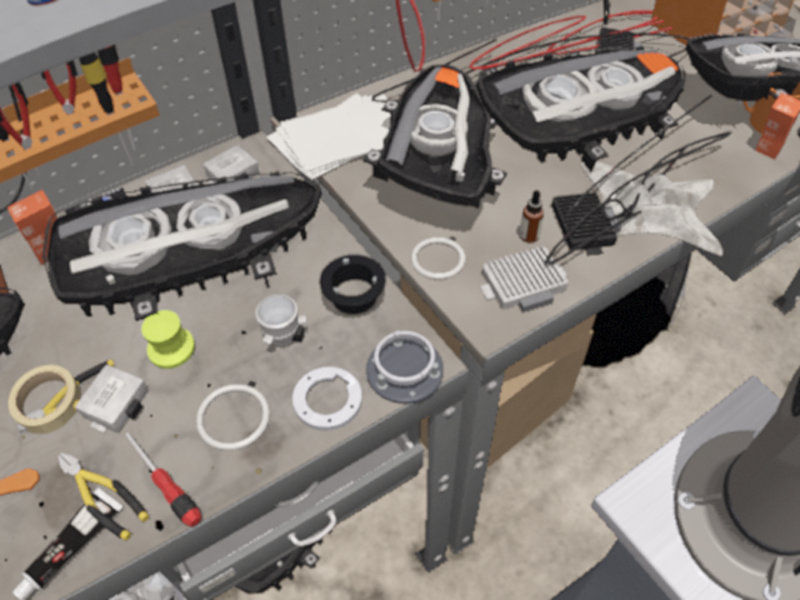

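View pics/side0b.png

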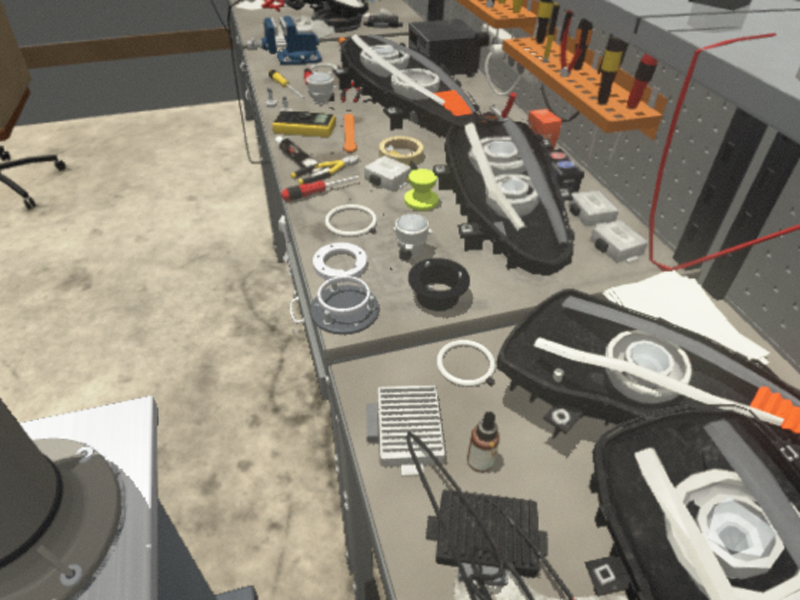

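Scene view (800x600 scaled): stand at (404,360), adapter (327,397), projector (278,315), shroud (353,283), and white rings at (233,416) and (438,258). The side view shows the same objects. I'll measure them next.

```bash
cat > h.py <<'E'
from station import *
import cv2,numpy as np
from scipy.spatial.transform import Rotation as R
from scipy.optimize import least_squares
def quat(q): return R.from_quat([q[1],q[2],q[3],q[0]])
def rays(P,px):
    u=cv2.undistortPoints(np.array(px,float).reshape(-1,1,2),np.array(P["K"]),np.array(P["D"])).reshape(-1,2)
    d=np.c_[u[:,0],-u[:,1],-np.ones(len(u))]
    return np.array(P["origin"]),quat(P["attitude"]).apply(d)
def plane(P,px,z):
    o,d=rays(P,px); s=(z-o[2])/d[:,2]; return (o+d*s[:,None])[:,:2]
def proj(P,X):
    c=quat(P["attitude"]).inv().apply(np.array(X,float).reshape(-1,3)-np.array(P["origin"]))*[1,-1,-1]
    return cv2.projectPoints(c,np.zeros(3),np.zeros(3),np.array(P["K"]),np.array(P["D"]))[0].reshape(-1,2)
def circ(p):
    p=np.array(p);c0=np.r_[p.mean(0),.04]
    f=lambda c:np.hypot(p[:,0]-c[0],p[:,1]-c[1])-c[2]
    return least_squares(f,c0,loss="soft_l1",f_scale=.001).x
def blob(m,pt):
    n,l,s,c=cv2.connectedComponentsWithStats(m.astype(np.uint8)); 
    ys,xs=np.nonzero(l); i=np.argmin((xs-pt[0])**2+(ys-pt[1])**2)
    return (l==l[ys[i],xs[i]]).astype(np.uint8)
def contours(m):
    c,_=cv2.findContours(m,cv2.RETR_CCOMP,cv2.CHAIN_APPROX_NONE)
    return sorted([x.reshape(-1,2) for x in c],key=lambda x:-len(x))[:2]
def shot(n,f=None):
    P=camera_params(n); im=read_camera(n)
    if f: cv2.imwrite(f"pics/{f}.png",cv2.cvtColor(im,cv2.COLOR_RGB2BGR))
    return P,im
def totool(target):
    o=get_obs(); return quat(o["tool_rot"]).inv().apply(np.array(target)-o["eef_pos"])
E
python3 - <<'E'
from h import *
# positions in 800x600
for n,pts in dict(scene=dict(A=(233,448),B=(438,277),ad=(327,420)),side=dict(A=(350,237),B=(466,384),ad=(340,275))).items():
    P=camera_params(n); im=cv2.cvtColor(cv2.imread(f"pics/{n}0.png"),cv2.COLOR_BGR2HSV)
    m=(im[...,2]>175)&(im[...,1]<60)
    for k,p in pts.items():
        b=blob(m,np.array(p)*.7)
        for c in contours(b): print(n,k,len(c),circ(plane(P,c,.011 if k=="ad" else .007)).round(4))
for k,a,b in [("proj",(278,305),(412,224)),("shroud",(353,275),(439,275)),("stand",(404,350),(345,292)),("primer",(532,235),(484,455))]:
    print(k,[plane(camera_params(n),[np.array(p)*.7],z).round(3).tolist() for n,p in(("scene",a),("side",b)) for z in ((.072,) if k=="proj" else (.04,))])
E
```

```text
scene A 137 [0.5028 0.4836 0.0489]
scene A 114 [0.5027 0.4833 0.0412]
scene B 95 [0.5806 0.0935 0.0427]
scene B 74 [0.5807 0.0933 0.0331]
scene ad 128 [0.4573 0.3631 0.0465]
scene ad 84 [0.4575 0.3628 0.0292]
side A 180 [0.5144 0.508  0.0705]
side A 70 [0.5057 0.4805 0.0409]
side B 106 [0.5817 0.0911 0.0421]
side B 85 [0.5822 0.0907 0.0342]
side ad 222 [0.4562 0.3386 0.0694]
side ad 80 [0.446  0.2765 0.0385]
proj [[[0.583, 0.36]], [[0.582, 0.344]]]
shroud [[[0.596, 0.235]], [[0.595, 0.243]]]
stand [[[0.443, 0.247]], [[0.443, 0.244]]]
primer [[[0.511, -0.035]], [[0.535, -0.076]]]
```

```bash
T='{"x":0.4345,"y":-0.255,"z":-0.03,"az":-1.2295}'; python3 -m jog '[{"x":0.4345,"y":-0.255,"z":-0.03,"az":-1.2295},{"x":0.4345,"y":-0.255,"z":-0.03,"az":-1.2295},{"x":0.4345,"y":-0.255,"z":-0.03,"az":-1.2295},{"x":0.4345,"y":-0.255,"z":-0.03,"az":-1.2295},{"x":0.4345,"y":-0.255,"z":-0.03,"az":-1.2295},{"x":0.4345,"y":-0.255,"z":-0.03,"az":-1.2295},{"x":0.4345,"y":-0.255,"z":-0.03,"az":-1.2295},{"x":0.4345,"y":-0.255,"z":-0.03,"az":-1.2295},{"x":0.4345,"y":-0.255,"z":-0.03,"az":-1.2295},{"x":0.4345,"y":-0.255,"z":-0.03,"az":-1.2295},{"x":0.4345,"y":-0.255,"z":-0.03,"az":-1.2295},{"x":0.4345,"y":-0.255,"z":-0.03,"az":-1.2295}]'
```

```text
validation failed for argument at $[0]...
```

```bash
python3 -m jog '[{"x":0.4345,"y":-0.255,"z":-0.03,"ax":0,"ay":0,"az":-1.2295}]'; python3 -m jog '[{"x":0.01,"y":0,"z":0,"ax":0,"ay":0,"az":0}]';
```

```text
t: 0.25
eef_pos: [0.2516, -0.6018, 0.2331]
tool_rot: [0.0, 0.971, 0.239, -0.003]
contact_force: [-0.3, -1.0, -0.4]
gripper_width: 1.002
grasp_force: 0.0
t: 0.35
eef_pos: [0.2715, -0.589, 0.2342]
tool_rot: [-0.001, 0.969, 0.248, 0.002]
contact_force: [0.9, -0.4, 0.2]
gripper_width: 0.995
grasp_force: 0.0
```

```bash
python3 -m jog '[{"x":0.407,"y":-0.164,"z":-0.03,"ax":0,"ay":0,"az":-1.07},{"x":0.407,"y":-0.164,"z":-0.03,"ax":0,"ay":0,"az":-1.07},{"x":0.407,"y":-0.164,"z":-0.03,"ax":0,"ay":0,"az":-1.07},{"x":0.407,"y":-0.164,"z":-0.03,"ax":0,"ay":0,"az":-1.07},{"x":0.407,"y":-0.164,"z":-0.03,"ax":0,"ay":0,"az":-1.07},{"x":0.407,"y":-0.164,"z":-0.03,"ax":0,"ay":0,"az":-1.07},{"x":0.407,"y":-0.164,"z":-0.03,"ax":0,"ay":0,"az":-1.07},{"x":0.407,"y":-0.164,"z":-0.03,"ax":0,"ay":0,"az":-1.07},{"x":0.407,"y":-0.164,"z":-0.03,"ax":0,"ay":0,"az":-1.07},{"x":0.407,"y":-0.164,"z":-0.03,"ax":0,"ay":0,"az":-1.07}]'
python3 - <<'E'
from h import *
r=quat(get_obs()["tool_rot"]); print(r.as_matrix().round(3), totool([.45,.24,.25]), get_obs()["q"])
E
```

```text
t: 1.35
eef_pos: [0.5528, -0.2487, 0.2648]
tool_rot: [-0.0, 0.707, 0.708, 0.002]
contact_force: [-0.2, 0.3, -0.6]
gripper_width: 1.001
grasp_force: 0.0
[[-0.001  1.     0.003]
 [ 1.     0.001  0.004]
 [ 0.004  0.003 -1.   ]] [ 0.48879957 -0.10223426  0.01622644] [ 0.62808458  0.36386689 -0.3969158   1.66807851  0.14753305  1.137829
  0.19397066]
```

```bash
python3 -m jog '[{"x":0.489,"y":-0.102,"z":0.015,"ax":0,"ay":0,"az":0},{"x":0.489,"y":-0.102,"z":0.015,"ax":0,"ay":0,"az":0},{"x":0.489,"y":-0.102,"z":0.015,"ax":0,"ay":0,"az":0},{"x":0.489,"y":-0.102,"z":0.015,"ax":0,"ay":0,"az":0},{"x":0.489,"y":-0.102,"z":0.015,"ax":0,"ay":0,"az":0},{"x":0.489,"y":-0.102,"z":0.015,"ax":0,"ay":0,"az":0},{"x":0.489,"y":-0.102,"z":0.015,"ax":0,"ay":0,"az":0},{"x":0.489,"y":-0.102,"z":0.015,"ax":0,"ay":0,"az":0},{"x":0.489,"y":-0.102,"z":0.015,"ax":0,"ay":0,"az":0},{"x":0.489,"y":-0.102,"z":0.015,"ax":0,"ay":0,"az":0},{"x":0.489,"y":-0.102,"z":0.015,"ax":0,"ay":0,"az":0},{"x":0.489,"y":-0.102,"z":0.015,"ax":0,"ay":0,"az":0}]'
python3 - <<'E'
from h import *
P,im=shot("wrist","w1")
print(P["origin"],quat(P["attitude"]).as_matrix().round(3))
cv2.imwrite("pics/w1b.png",cv2.resize(cv2.imread("pics/w1.png"),(800,600),interpolation=2))
E
```

```text
t: 2.55
eef_pos: [0.4503, 0.2344, 0.249]
tool_rot: [-0.0, 0.709, 0.705, -0.0]
contact_force: [0.4, -1.0, 0.1]
gripper_width: 0.999
grasp_force: 0.0
[0.45167091 0.31325794 0.39150852] [[ 1.     0.006  0.002]
 [-0.006  0.952  0.307]
 [ 0.    -0.307  0.952]]
```

View pics/w1b.png

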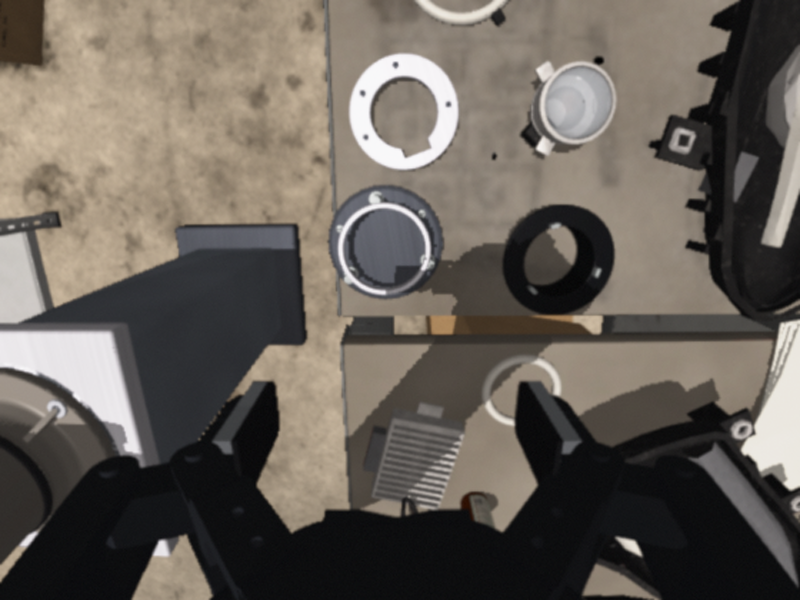

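Wrist view (800x600 scaled):
- Adapter centre is (404,112) with its keyway at (415,155).
- Stand spigot is (386,245).
- Projector lens is (577,103), its box (530,135), and its lugs (545,70) and (543,147).
- Shroud is (558,258) with clips at (556,226), (597,271) and (532,290).
- Big halo is at the top with its terminal at (498,18).

```bash
python3 - <<'E'
from h import *
# P at the shot moment: recompute from present (arm holds)
P=camera_params("wrist"); im=cv2.imread("pics/w1.png"); hsv=cv2.cvtColor(im,cv2.COLOR_BGR2HSV)
V=hsv[...,2]; S=hsv[...,1]; s=.7
def hits(m,p): return blob(m,np.array(p)*s)
m=(V>190)&(S<40)
b=hits(m,(360,112)); cs=contours(b)
for c in cs: print("ad",len(c),circ(plane(P,c,.013)).round(4))
c0=circ(plane(P,cs[0],.013)); q=plane(P,cs[1],.013)-c0[:2]; r=np.hypot(*q.T); k=r>.0315
print("key",np.degrees(np.arctan2(*q[k].mean(0)[::-1])),k.sum(),r.max())
b=hits(m,(386,204)); 
for c in contours(b): print("stand",len(c),circ(plane(P,c,.038)).round(4))
b=hits(V<50,(558,215))
for c in contours(b): print("shroud",len(c),circ(plane(P,c,.042)).round(4))
for p in [(556,226),(597,271),(532,290)]: print("clip",plane(P,[np.array(p)*s],.049).round(4))
print("box",plane(P,[np.array((528,137))*s],.024),"lugs",plane(P,np.array([(545,70),(543,147)])*s,.038))
b=hits((V>150)&(S<40),(577,66))
for c in contours(b): print("lens",len(c),circ(plane(P,c,.063)).round(4),circ(plane(P,c,.072)).round(4))
cv2.imwrite("pics/w1p.png",cv2.resize(im[20:130,340:460],(720,660)[::1],interpolation=2)[:600])
cv2.imwrite("pics/w1q.png",cv2.resize(im[30:120,350:450],(800,600*1)[::1],interpolation=2))
E
```

```text
ad 221 [0.4587 0.3604 0.0455]
ad 155 [0.459  0.3596 0.0299]
key -69.18563653103777 28 0.0374109010559521
stand 307 [0.4407 0.2477 0.038 ]
shroud 216 [0.5916 0.237  0.0481]
shroud 116 [0.5842 0.2429 0.0247]
clip [[0.5843 0.2684]]
clip [[0.6243 0.23  ]]
clip [[0.569  0.2134]]
box [[0.5630082  0.33962372]] lugs [[0.56883841 0.38836189]
 [0.57168427 0.33096661]]
lens 178 [0.5866 0.3616 0.0288] [0.5829 0.3602 0.028 ]
lens 96 [0.5874 0.3615 0.0243] [0.5837 0.3601 0.0237]
```

View pics/w1q.png

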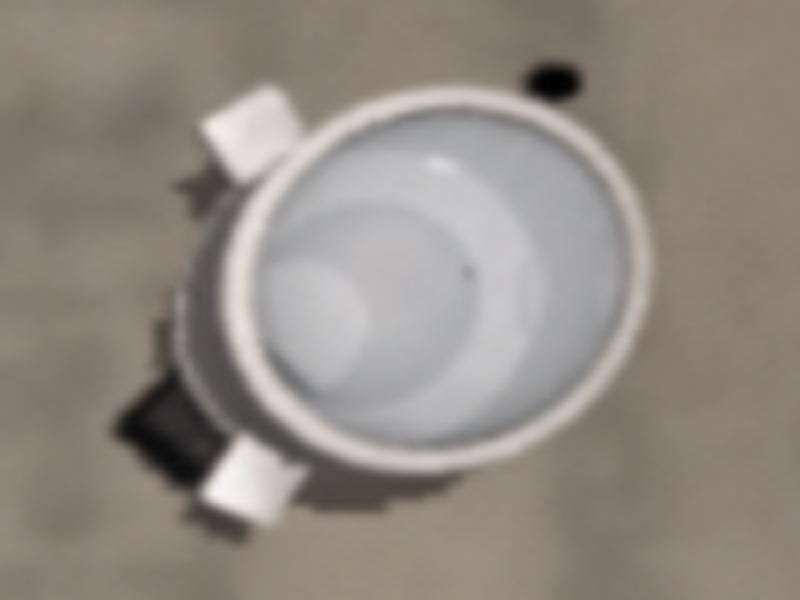

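Projector close-up: lens-barrel rim centre is near crop (440,280), the box is at lower left (165,435), and the lugs are at (250,130) and (255,480). Now above the adapter's -x side.

```bash
python3 -m jog '[{"x":0.126,"y":-0.029,"z":0.15,"ax":0,"ay":0,"az":0},{"x":0.126,"y":-0.029,"z":0.15,"ax":0,"ay":0,"az":0},{"x":0.126,"y":-0.029,"z":0.15,"ax":0,"ay":0,"az":0},{"x":0.126,"y":-0.029,"z":0.15,"ax":0,"ay":0,"az":0},{"x":0.126,"y":-0.029,"z":0.15,"ax":0,"ay":0,"az":0}]' 0.45 50
python3 - <<'E'
from h import *
P,im=shot("wrist","w2"); hsv=cv2.cvtColor(im,cv2.COLOR_RGB2HSV)
m=(hsv[...,2]>190)&(hsv[...,1]<40)
pp=proj(P,[[.459+.037,.360,.013]])[0];print(pp)
b=blob(m,pp); cs=contours(b)
for c in cs: print("ad",len(c),circ(plane(P,c,.013)).round(4))
c0=circ(plane(P,cs[0],.013)); q=plane(P,cs[1],.013)-c0[:2]; r=np.hypot(*q.T); k=r>.0315
print("key",np.degrees(np.arctan2(*q[k].mean(0)[::-1])),k.sum(),r.max())
print(totool([c0[0]-.0375,c0[1],.003]), get_obs()["eef_pos"])
cv2.imwrite("pics/w2b.png",cv2.resize(cv2.imread("pics/w2.png"),(800,600),interpolation=2))
E
```

```text
t: 3.1
eef_pos: [0.4199, 0.3601, 0.0946]
tool_rot: [-0.001, 0.709, 0.705, -0.004]
contact_force: [-1.1, -0.3, -0.7]
gripper_width: 0.448
grasp_force: 0.0
[369.60566033 220.51892741]
ad 230 [0.454  0.3702 0.0367]
ad 21 [0.423  0.3779 0.0032]
key 165.60665758968594 12 0.03528551947770241
[ 0.01172506 -0.00505027  0.09372676] [0.42185931 0.35877287 0.0967408 ]
```

View pics/w2b.png

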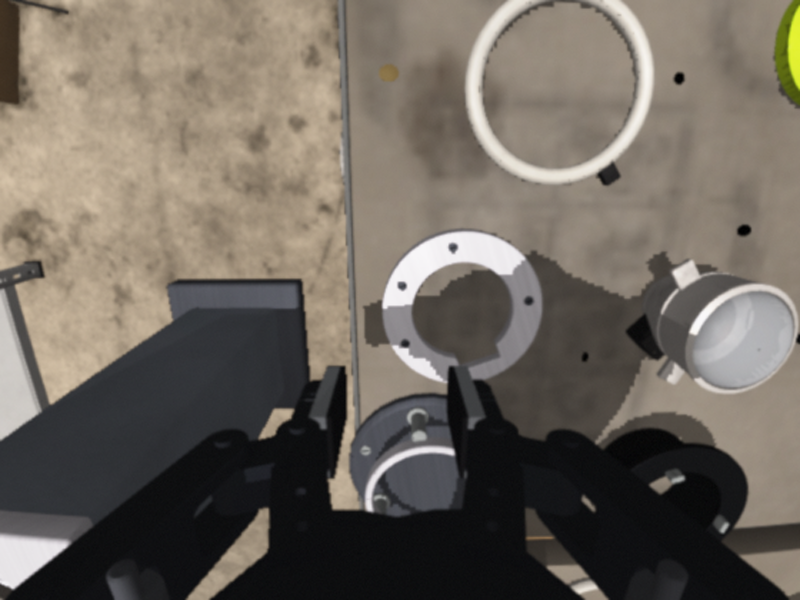

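Close view (800x600): adapter spans columns 383–542 and rows 229–383, partly in the gripper's shadow. The big halo centre is near (559,88) with its terminal at (608,174). The fingers straddle columns 330–460.

```bash
python3 - <<'E'
from h import *
P=camera_params("wrist"); im=cv2.imread("pics/w2.png"); 
pts=np.array([(383,303),(542,303),(404,251),(522,251),(388,335),(535,340)])*.7
print(circ(plane(P,pts,.013)).round(4))
a=plane(P,pts,.013); 
f=least_squares(lambda c:np.hypot(*(a-c).T)-.046,a.mean(0)); print(f.x.round(4),(f.fun*1e3).round(1))
t=f.x; print(totool([t[0]-.0375,t[1],.003]))
pin=np.array([(413,310),(514,310),(432,270),(498,274)])*.7
print(least_squares(lambda c:np.hypot(*(plane(P,pin,.013)-c).T)-.029,t).x)
print("keycorners",[np.degrees(np.arctan2(*(x-t)[::-1])) for x in plane(P,np.array([(503,341),(455,357)])*.7,.013)])
hsv=cv2.cvtColor(im,cv2.COLOR_BGR2HSV); b=blob((hsv[...,2]>170)&(hsv[...,1]<60),np.array((559,176))*.7)
for c in contours(b): print("halo",circ(plane(P,c,.007)).round(4))
print(plane(P,[np.array((608,174))*.7],.006))
E
```

```text
[0.4607 0.3616 0.0466]
[0.4608 0.362 ] [ 0.2 -0.2  1.7 -0.2  0.4  2.3]
[0.00353555 0.00176395 0.09372357]
[0.46073738 0.36130462]
keycorners [np.float64(-39.80414877493547), np.float64(-96.41019270834862)]
halo [0.5077 0.4788 0.0458]
[[0.53881786 0.43666884]]
```

```bash
python3 -m jog '[{"x":0.003,"y":0.002,"z":0.05,"ax":0,"ay":0,"az":0},{"x":0.003,"y":0.002,"z":0.08,"ax":0,"ay":0,"az":0},{"x":0.003,"y":0.002,"z":0.0925,"ax":0,"ay":0,"az":0},{"x":0.003,"y":0.002,"z":0.0925,"ax":0,"ay":0,"az":0},{"x":0.003,"y":0.002,"z":0.0925,"ax":0,"ay":0,"az":0}]'; python3 -m jog '[{"x":0,"y":0,"z":0,"ax":0,"ay":0,"az":0},{"x":0,"y":0,"z":0,"ax":0,"ay":0,"az":0},{"x":0,"y":0,"z":0,"ax":0,"ay":0,"az":0},{"x":0,"y":0,"z":0,"ax":0,"ay":0,"az":0},{"x":0,"y":0,"z":0,"ax":0,"ay":0,"az":0}]' 0 60
```

```text
t: 3.65
eef_pos: [0.4266, 0.3627, 0.0084]
tool_rot: [0.0, 0.711, 0.703, 0.001]
contact_force: [-0.3, 0.3, 0.4]
gripper_width: 0.455
grasp_force: 0.0
t: 4.15
eef_pos: [0.426, 0.3638, 0.0089]
tool_rot: [0.0, 0.71, 0.704, 0.001]
contact_force: [-1.4, -1.9, 8.1]
gripper_width: 0.168
grasp_force: 57.0
```

```bash
python3 -m jog '[{"x":0,"y":0,"z":-0.04,"ax":0,"ay":0,"az":0},{"x":0,"y":0,"z":-0.08,"ax":0,"ay":0,"az":0},{"x":-0.05,"y":-0.01,"z":-0.08,"ax":0,"ay":0,"az":0},{"x":-0.1,"y":-0.02,"z":-0.08,"ax":0,"ay":0,"az":0},{"x":-0.115,"y":-0.02,"z":-0.08,"ax":0,"ay":0,"az":0},{"x":-0.115,"y":-0.02,"z":-0.08,"ax":0,"ay":0,"az":0},{"x":-0.115,"y":-0.02,"z":-0.08,"ax":0,"ay":0,"az":0}]'
python3 - <<'E'
from h import *
P,im=shot("wrist","w3");o=get_obs();print(o["eef_pos"])
cv2.imwrite("pics/w3b.png",cv2.resize(cv2.imread("pics/w3.png"),(800,600),interpolation=2))
E
```

```text
t: 4.85
eef_pos: [0.4048, 0.2487, 0.0877]
tool_rot: [0.0, 0.711, 0.704, 0.001]
contact_force: [0.3, -0.7, -0.9]
gripper_width: 0.163
grasp_force: 57.5
[0.40471093 0.24956093 0.08764687]
```

View pics/w3b.png

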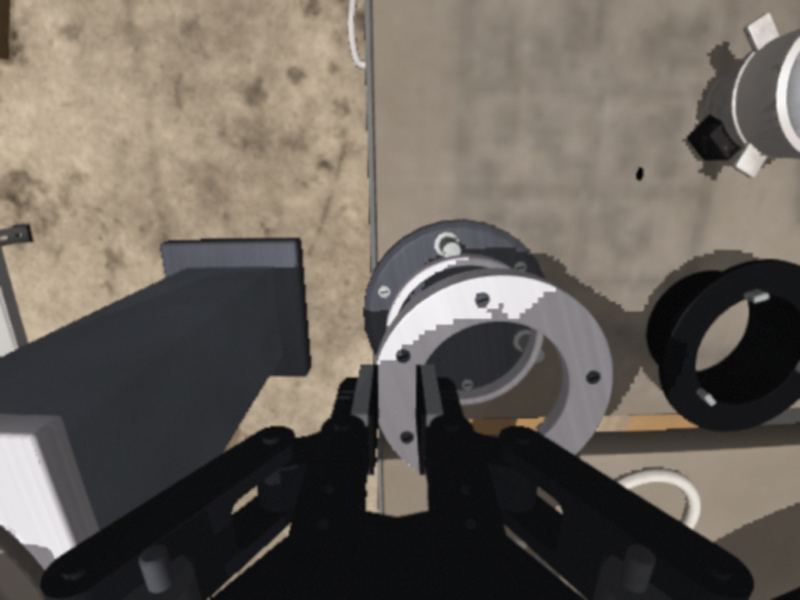

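Held adapter: outer right edge near (611,375), bolt holes at (403,356), (482,299) and (593,377). The spigot lies behind it and is slightly left.

```bash
cat >> h.py <<'E'
def edgefit(P,im,c,r,z,tol=.003,it=4,lo=40,hi=110,sector=None):
    """free circle fit (fixed radius) to Canny points cast onto plane z, near the guess"""
    e=cv2.Canny(cv2.GaussianBlur(im,(3,3),0),lo,hi); y,x=np.nonzero(e); q=plane(P,np.c_[x,y],z); c=np.array(c,float)
    for i in range(it):
        d=q-c; k=np.abs(np.hypot(*d.T)-r)<tol*(1.5 if i==0 else 1)
        if sector: a=np.degrees(np.arctan2(d[:,1],d[:,0]))%360; k&=((a-sector[0])%360<(sector[1]-sector[0]))
        f=least_squares(lambda c:np.hypot(*(q[k]-c).T)-r,c,loss="soft_l1",f_scale=.0005); c=f.x
    return c.round(4),int(k.sum()),round(float(np.median(np.abs(f.fun))*1e3),2)
E
python3 - <<'E'
from h import *
P=camera_params("wrist"); im=cv2.imread("pics/w3.png")
for z in (.090,.093): print("held out/in",z,edgefit(P,im,(.444,.2495),.046,z,sector=(-30,120)),edgefit(P,im,(.444,.2495),.029,z,sector=(-20,170)))
print("stand foot",edgefit(P,im,(.441,.247),.054,.008,sector=(30,180)),"spigot out",edgefit(P,im,(.441,.247),.040,.038,sector=(80,180),tol=.002))
S=camera_params("scene"); im=cv2.imread("pics/scene0.png")
print("scene",[edgefit(S,im,(.441,.247),r,z,tol=.002) for r,z in((.04,.038),(.036,.038),(.054,.008))],"ad",edgefit(S,im,(.4575,.363),.046,.013,tol=.002))
S=camera_params("side"); im=cv2.imread("pics/side0.png")
print("side",[edgefit(S,im,(.441,.247),r,z,tol=.002) for r,z in((.04,.038),(.036,.038),(.054,.008))],"ad",edgefit(S,im,(.4575,.363),.046,.013,tol=.002))
E
```

```text
held out/in 0.09 (array([0.443 , 0.2479]), 284, 0.24) (array([0.4425, 0.2481]), 251, 0.44)
held out/in 0.093 (array([0.4412, 0.249 ]), 332, 0.32) (array([0.4415, 0.249 ]), 258, 0.31)
stand foot (array([0.4396, 0.2506]), 222, 0.35) spigot out (array([0.442 , 0.2463]), 130, 0.4)
scene [(array([0.4426, 0.2464]), 69, 0.85), (array([0.4415, 0.2466]), 74, 0.89), (array([0.4389, 0.2494]), 91, 0.6)] ad (array([0.4558, 0.3638]), 163, 0.6)
side [(array([0.4405, 0.2444]), 67, 0.74), (array([0.441 , 0.2482]), 63, 0.92), (array([0.4416, 0.2479]), 58, 0.6)] ad (array([0.4584, 0.3601]), 93, 0.96)
```

```bash
python3 -m jog '[{"x":-0.0005,"y":-0.001,"z":0.02,"ax":0,"ay":0,"az":0},{"x":-0.0005,"y":-0.001,"z":0.036,"ax":0,"ay":0,"az":0},{"x":-0.0005,"y":-0.001,"z":0.041,"ax":0,"ay":0,"az":0},{"x":-0.0005,"y":-0.001,"z":0.044,"ax":0,"ay":0,"az":0},{"x":-0.0005,"y":-0.001,"z":0.046,"ax":0,"ay":0,"az":0},{"x":-0.0005,"y":-0.001,"z":0.046,"ax":0,"ay":0,"az":0}]'
python3 - <<'E'
from h import *
P,im=shot("wrist","w4");o=get_obs();print(o["eef_pos"],o["contact_force"],o["torque"])
for z in (.046,.051): print(z,edgefit(P,im,(.441,.2478),.046,z,sector=(-30,120)),edgefit(P,im,(.441,.2478),.029,z,sector=(-20,170)))
E
```

```text
t: 5.5
eef_pos: [0.403, 0.2488, 0.0418]
tool_rot: [0.0, 0.71, 0.704, 0.0]
contact_force: [-3.4, -0.4, 6.2]
gripper_width: 0.167
grasp_force: 58.4
[0.40301422 0.24883252 0.04187912] [-3.99536633  0.49863806  5.44134054] [3.98313601e-04 7.52551412e-01 3.94999588e-02]
0.046 (array([0.4402, 0.248 ]), 332, 0.33) (array([0.4402, 0.2478]), 255, 0.3)
0.051 (array([0.4372, 0.2501]), 377, 0.81) (array([0.4386, 0.2494]), 255, 0.41)
```

```bash
python3 -m jog '[{"x":0,"y":0,"z":0.001,"ax":0,"ay":0,"az":0},{"x":0,"y":0,"z":0.001,"ax":0,"ay":0,"az":0},{"x":0,"y":0,"z":0.001,"ax":0,"ay":0,"az":0}]' 0.45; python3 -m jog '[{"x":0,"y":0,"z":-0.05,"ax":0,"ay":0,"az":0},{"x":0,"y":0,"z":-0.1,"ax":0,"ay":0,"az":0},{"x":0.05,"y":0.05,"z":-0.12,"ax":0,"ay":0,"az":0.3},{"x":0.1,"y":0.1,"z":-0.12,"ax":0,"ay":0,"az":0.6},{"x":0.1,"y":0.1,"z":-0.12,"ax":0,"ay":0,"az":0.6},{"x":0.1,"y":0.1,"z":-0.12,"ax":0,"ay":0,"az":0.6},{"x":0.1,"y":0.1,"z":-0.12,"ax":0,"ay":0,"az":0.6}]' 1
python3 - <<'E'
from h import *
P,im=shot("wrist","w5");np.save("P5.npy",P,allow_pickle=True)
o=get_obs();print(o["eef_pos"])
cv2.imwrite("pics/w5b.png",cv2.resize(cv2.imread("pics/w5.png"),(800,600),interpolation=2))
print("ad on stand",edgefit(P,im,(.441,.2478),.046,.046),edgefit(P,im,(.441,.2478),.029,.046,sector=(-30,250)),edgefit(P,im,(.441,.2478),.046,.051))
print("barrel",edgefit(P,im,(.5866,.3616),.0285,.063),edgefit(P,im,(.5866,.3616),.0285,.061))
E
```

```text
t: 5.85
eef_pos: [0.4034, 0.2478, 0.04]
tool_rot: [0.0, 0.71, 0.704, 0.0]
contact_force: [0.4, 0.4, 0.1]
gripper_width: 0.449
grasp_force: 0.0
t: 6.55
eef_pos: [0.5041, 0.3476, 0.1595]
tool_rot: [-0.0, 0.887, 0.462, -0.0]
contact_force: [0.1, -0.1, 0.2]
gripper_width: 1.004
grasp_force: 0.0
[0.5035393  0.34661976 0.15935767]
ad on stand (array([0.4408, 0.2477]), 300, 0.36) (array([0.441 , 0.2474]), 143, 0.41) (array([0.4429, 0.2507]), 309, 0.79)
barrel (array([0.5863, 0.3635]), 399, 0.56) (array([0.5865, 0.363 ]), 393, 0.63)
```

View pics/w5b.png

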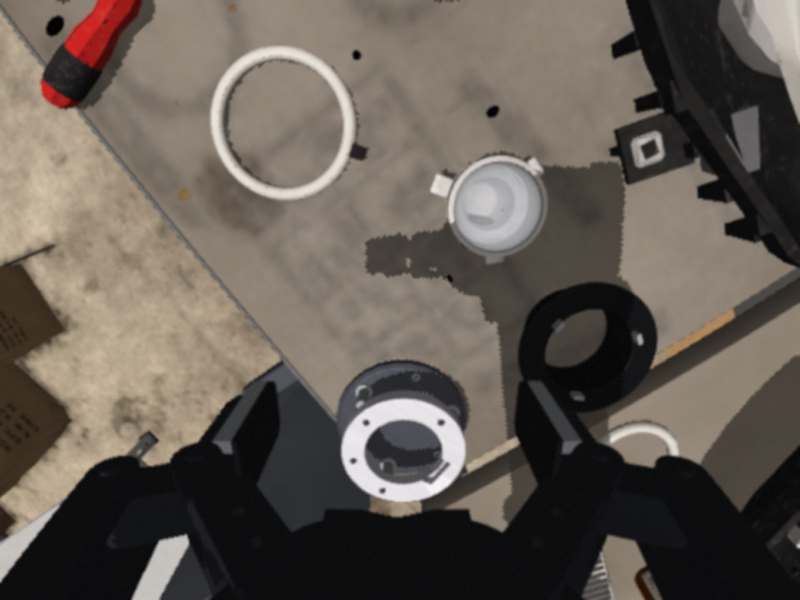

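Adapter is flat on the stand at (403,448), with its keyway at lower right (440,470). Projector is at (498,205) with lugs at (442,185), (534,165) and (495,260). The big halo is at (284,122).

```bash
python3 - <<'E'
from h import *
P=camera_params("wrist"); im=cv2.imread("pics/w5.png")
ang=lambda q,c:np.degrees(np.arctan2(q[:,1]-c[1],q[:,0]-c[0])).round(1)
L=plane(P,np.array([(440,185),(535,164),(495,260)])*.7,.038); print("lugs",L.round(4),ang(L,(.5865,.3625)))
f=least_squares(lambda c:np.hypot(*(L-c).T)-.036,[.5865,.3625]);print(f.x)
c=(.4408,.2477); K=plane(P,np.array([(425,482),(450,461),(428,469),(438,458)])*.7,.046); print("key",ang(K,c),(np.hypot(*(K-c).T)*1e3).round(1))
# darkness round the bore between r 30.5..34
g=cv2.cvtColor(im,cv2.COLOR_BGR2GRAY)
a=np.radians(np.arange(-180,180,5)); 
for r in (.031,.033):
  px=proj(P,np.c_[c[0]+r*np.cos(a),c[1]+r*np.sin(a),np.full(len(a),.046)]); v=[int(g[int(round(y)),int(round(x))]) if 0<=y<420 else -1 for x,y in px]
  print([(int(round(np.degrees(t))),k) for t,k in zip(a,v) if -115<np.degrees(t)<-25])
E
python3 - <<'E'
from h import *
P=np.load("/dev/null",allow_pickle=True) if 0 else None
E
```

```text
lugs [[0.567  0.3899]
 [0.622  0.3676]
 [0.5709 0.3301]] [ 125.5    8.2 -115.8]
[0.58739608 0.36117283]
key [-92.7 -48.7 -74.1 -47.7] [33.6 37.2 25.6 27.7]
[(-110, 176), (-105, 212), (-100, 197), (-95, 157), (-90, 83), (-85, 93), (-80, 175), (-75, 186), (-70, 178), (-65, 154), (-60, 130), (-55, 114), (-50, 114), (-45, 209), (-40, 207), (-35, 224), (-30, 224)]
[(-110, 228), (-105, 228), (-100, 228), (-95, 226), (-90, 92), (-85, 95), (-80, 108), (-75, 158), (-70, 146), (-65, 108), (-60, 138), (-55, 160), (-50, 203), (-45, 225), (-40, 226), (-35, 226), (-30, 226)]
```

```bash
python3 - <<'E'
from h import *
print(totool([.587,.3618,.11]), totool([.587,.3618,.034]))
E
```

```text
[0.060031   0.05998954 0.04929342] [0.06011105 0.05999085 0.12529338]
```

```bash
python3 -m jog '[{"x":0.06,"y":0.06,"z":0.02,"ax":0,"ay":0,"az":-0.175},{"x":0.06,"y":0.06,"z":0.045,"ax":0,"ay":0,"az":-0.175},{"x":0.06,"y":0.06,"z":0.045,"ax":0,"ay":0,"az":-0.175},{"x":0.06,"y":0.06,"z":0.045,"ax":0,"ay":0,"az":-0.175}]'
python3 - <<'E'
from h import *
P,im=shot("wrist","w6")
for c0 in((.587,.362),(.585,.364)): print("barrel",edgefit(P,im,c0,.0285,.063,tol=.002))
print(get_obs()["eef_pos"]); print("t",totool([.587,.362,.034]))
cv2.imwrite("pics/w6b.png",cv2.resize(cv2.imread("pics/w6.png"),(800,600),interpolation=2))
E
```

```text
t: 7.0
eef_pos: [0.5866, 0.3599, 0.1129]
tool_rot: [-0.0, 0.842, 0.539, -0.002]
contact_force: [0.2, -0.3, 1.2]
gripper_width: 1.002
grasp_force: 0.0
barrel (array([0.5865, 0.3642]), 275, 0.32)
barrel (array([0.5864, 0.3643]), 285, 0.36)
[0.58638695 0.36118238 0.11463231]
t [0.00106103 0.00031731 0.08063118]
```

View pics/w6b.png

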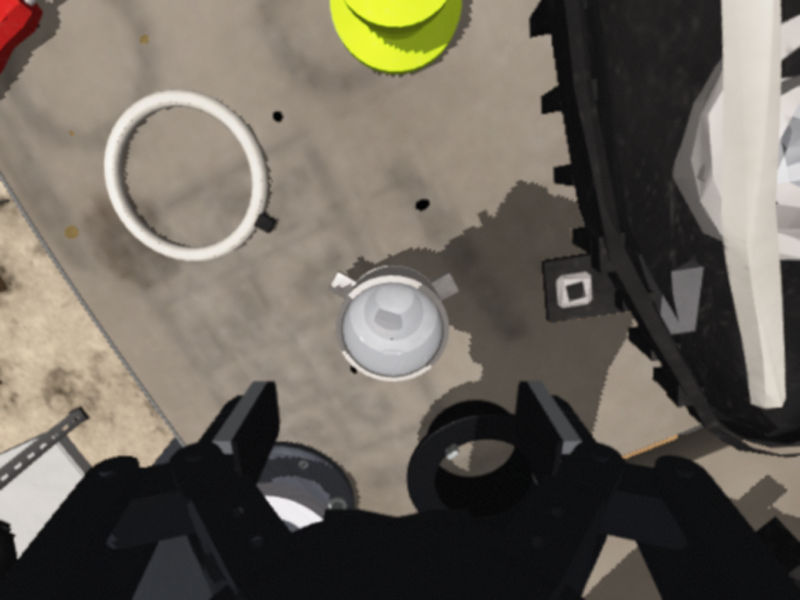

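Projector is at (393,327) centred between the fingers, with lugs at (343,282) and (446,287) clear of the finger lines. I'll descend and grip.

```bash
python3 -m jog '[{"x":0.0015,"y":0,"z":0.04,"ax":0,"ay":0,"az":0},{"x":0.0015,"y":0,"z":0.07,"ax":0,"ay":0,"az":0},{"x":0.0015,"y":0,"z":0.079,"ax":0,"ay":0,"az":0},{"x":0.0015,"y":0,"z":0.079,"ax":0,"ay":0,"az":0}]'; python3 -m jog '[{"x":0,"y":0,"z":0,"ax":0,"ay":0,"az":0},{"x":0,"y":0,"z":0,"ax":0,"ay":0,"az":0},{"x":0,"y":0,"z":0,"ax":0,"ay":0,"az":0},{"x":0,"y":0,"z":0,"ax":0,"ay":0,"az":0},{"x":0,"y":0,"z":0,"ax":0,"ay":0,"az":0}]' 0 60;  python3 -m jog '[{"x":0,"y":0,"z":-0.04,"ax":0,"ay":0,"az":0},{"x":0,"y":0,"z":-0.08,"ax":0,"ay":0,"az":0},{"x":0,"y":0,"z":-0.1,"ax":0,"ay":0,"az":0},{"x":0,"y":0,"z":-0.1,"ax":0,"ay":0,"az":0}]'
python3 - <<'E'
from h import *
print(totool([.441,.2477,.135]))
P,im=shot("side","s1")
P,im=shot("scene","c1")
E
```

```text
t: 7.45
eef_pos: [0.587, 0.3629, 0.0362]
tool_rot: [-0.0, 0.842, 0.539, -0.0]
contact_force: [0.6, -0.7, 0.3]
gripper_width: 0.999
grasp_force: 0.0
t: 7.95
eef_pos: [0.589, 0.3643, 0.0387]
tool_rot: [-0.0, 0.843, 0.538, 0.002]
contact_force: [-0.9, -0.1, 7.2]
gripper_width: 0.641
grasp_force: 62.8
t: 8.35
eef_pos: [0.5901, 0.3648, 0.141]
tool_rot: [-0.0, 0.843, 0.538, 0.004]
contact_force: [0.5, 0.2, -1.3]
gripper_width: 0.641
grasp_force: 64.4
[-0.16900026 -0.0860834   0.0044328 ]
```

```bash
python3 -m jog '[{"x":-0.169,"y":-0.086,"z":0,"ax":0,"ay":0,"az":-1.175},{"x":-0.169,"y":-0.086,"z":0,"ax":0,"ay":0,"az":-1.175},{"x":-0.169,"y":-0.086,"z":0,"ax":0,"ay":0,"az":-1.175},{"x":-0.169,"y":-0.086,"z":0,"ax":0,"ay":0,"az":-1.175},{"x":-0.169,"y":-0.086,"z":0,"ax":0,"ay":0,"az":-1.175},{"x":-0.169,"y":-0.086,"z":0,"ax":0,"ay":0,"az":-1.175},{"x":-0.169,"y":-0.086,"z":0,"ax":0,"ay":0,"az":-1.175},{"x":-0.169,"y":-0.086,"z":0,"ax":0,"ay":0,"az":-1.175},{"x":-0.169,"y":-0.086,"z":0,"ax":0,"ay":0,"az":-1.175},{"x":-0.169,"y":-0.086,"z":0,"ax":0,"ay":0,"az":-1.175},{"x":-0.169,"y":-0.086,"z":0,"ax":0,"ay":0,"az":-1.175}]'
python3 - <<'E'
from h import *
o=get_obs();print(o["eef_pos"],quat(o["tool_rot"]).as_matrix().round(3)[:2,0],o["q"])
P,w=shot("wrist","w7");S,s=shot("side","s2");C,c=shot("scene","c2")
print(P["origin"],P["attitude"])
def crop(P,im,X,h): 
    x,y=proj(P,[X])[0].astype(int); y0,x0=max(0,y-h),max(0,x-h); return cv2.resize(im[y0:y+h,x0:x+h],(400,400),interpolation=2),(x0,y0)
a,i=crop(S,s,[.441,.248,.1],55); b,j=crop(C,c,[.441,.248,.1],60); print(i,j)
cv2.imwrite("pics/m2.png",cv2.cvtColor(np.hstack([a,b]),4))
cv2.imwrite("pics/w7b.png",cv2.resize(cv2.imread("pics/w7.png"),(800,600),interpolation=2))
E
```

```text
t: 9.55
eef_pos: [0.4387, 0.2455, 0.1353]
tool_rot: [-0.0, 0.404, 0.915, -0.0]
contact_force: [-0.1, -0.7, -1.8]
gripper_width: 0.642
grasp_force: 64.4
[0.43865959 0.24550929 0.13526607] [-0.673  0.739] [ 0.07330731  0.45616385 -0.87236969  2.00718949  0.45180349  0.88209359
 -0.30645886]
[0.38665488 0.30392217 0.27777874] [ 0.92119952 -0.14517143 -0.05578852  0.35665716]
(np.int64(183), np.int64(127)) (np.int64(222), np.int64(167))
```

View pics/m2.png

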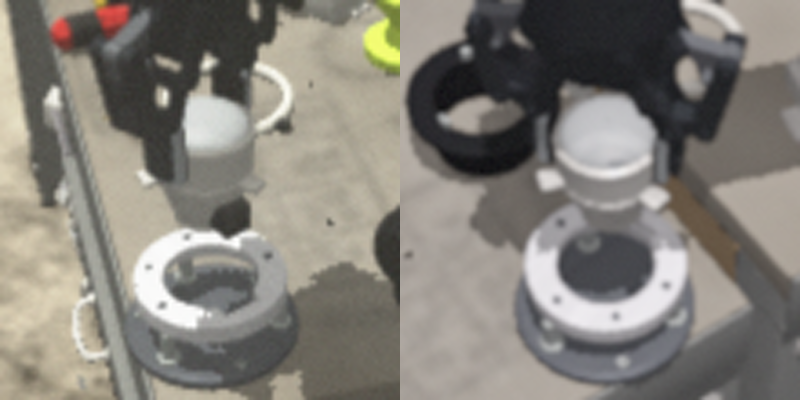

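View pics/w7b.png

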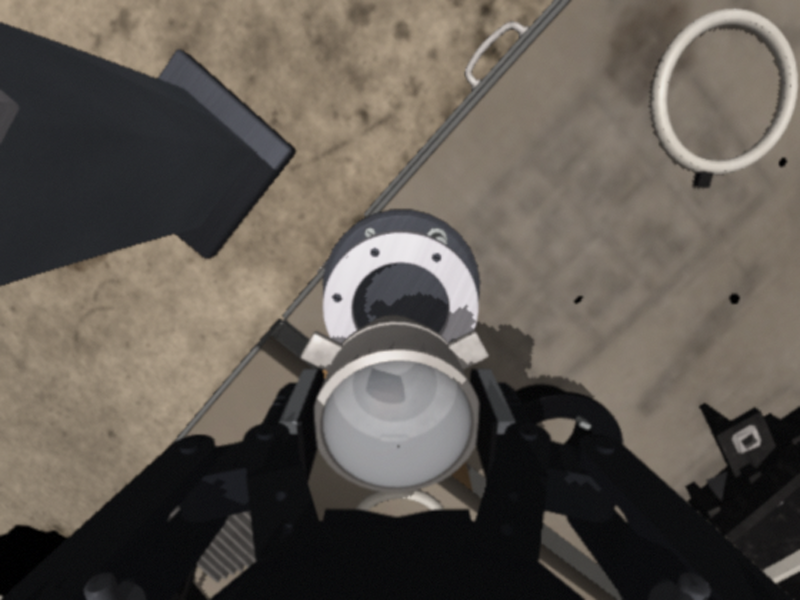

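Held projector hangs upright. In the wrist view the barrel is centred at column 397 and the adapter at column 402. In the side crop the box (230,213) points at the keyway (245,245).

```bash
python3 - <<'E'
from h import *
P=camera_params("wrist")
for n,f in(("wrist","w7"),("side","s2"),("scene","c2")):
    Q=camera_params(n); im=cv2.imread(f"pics/{f}.png")
    print(n,"ad",edgefit(Q,im,(.441,.2477),.046,.046,tol=.002),edgefit(Q,im,(.441,.2477),.029,.046,tol=.002))
    for z in(.157,.160): print("  bar",z,edgefit(Q,im,(.4388,.2455),.0285,z,tol=.002))
print("t",totool([.441,.2477,.1]))
E
```

```text
wrist ad (array([0.4409, 0.2477]), 312, 0.29) (array([0.4409, 0.2478]), 190, 0.3)
  bar 0.157 (array([0.439 , 0.2448]), 354, 0.87)
  bar 0.16 (array([0.4412, 0.2443]), 426, 0.46)
side ad (array([0.4405, 0.2448]), 77, 0.79) (array([0.4418, 0.2449]), 50, 0.84)
  bar 0.157 (array([0.4374, 0.2464]), 37, 0.66)
  bar 0.16 (array([0.4367, 0.2432]), 33, 0.59)
scene ad (array([0.4383, 0.2498]), 138, 0.66) (array([0.4402, 0.2478]), 58, 0.74)
  bar 0.157 (array([0.4396, 0.2448]), 82, 0.6)
  bar 0.16 (array([0.4376, 0.246 ]), 80, 0.63)
t [1.27087055e-05 2.86071861e-03 3.56638003e-02]
```

```bash
python3 -m jog '[{"x":0.001,"y":0.0028,"z":0.025,"ax":0,"ay":0,"az":0},{"x":0.001,"y":0.0028,"z":0.05,"ax":0,"ay":0,"az":0},{"x":0.001,"y":0.0028,"z":0.05,"ax":0,"ay":0,"az":0},{"x":0.001,"y":0.0028,"z":0.05,"ax":0,"ay":0,"az":0}]'
python3 - <<'E'
from h import *
P,w=shot("wrist","w8");S,s=shot("side","s3");C,c=shot("scene","c3")
print(get_obs()["eef_pos"],"t",totool([.441,.2477,.06]))
for n,Q,im in(("wrist",P,w),("side",S,s),("scene",C,c)):
    print(n,"ad",edgefit(Q,im,(.441,.2477),.046,.046,tol=.002),[(z,edgefit(Q,im,(.441,.2477),.0285,z,tol=.002)) for z in(.107,.110,.113)])
def crop(P,im,X,h): 
    x,y=proj(P,[X])[0].astype(int); y0,x0=max(0,y-h),max(0,x-h); return cv2.resize(im[y0:y+h,x0:x+h],(400,400),interpolation=2),(x0,y0)
a,i=crop(S,s,[.441,.248,.06],35); b,j=crop(C,c,[.441,.248,.06],35); print(i,j)
cv2.imwrite("pics/m3.png",cv2.cvtColor(np.hstack([a,b]),4))
E
```

```text
t: 10.1
eef_pos: [0.4402, 0.2485, 0.086]
tool_rot: [-0.0, 0.403, 0.915, -0.0]
contact_force: [-0.7, 0.4, -0.7]
gripper_width: 0.638
grasp_force: 64.4
[0.44109745 0.2489806  0.08701701] t [-0.0008648  -0.00099048  0.02701554]
wrist ad (array([0.4406, 0.2475]), 377, 0.27) [(0.107, (array([0.442 , 0.2477]), 372, 0.98)), (0.11, (array([0.4423, 0.2471]), 442, 0.55)), (0.113, (array([0.439 , 0.2486]), 391, 0.62))]
side ad (array([0.4408, 0.2444]), 78, 0.6) [(0.107, (array([0.4395, 0.2501]), 37, 0.94)), (0.11, (array([0.4388, 0.2481]), 38, 0.78)), (0.113, (array([0.4381, 0.246 ]), 33, 0.89))]
scene ad (array([0.4379, 0.2498]), 110, 0.57) [(0.107, (array([0.4425, 0.2475]), 76, 0.58)), (0.11, (array([0.4406, 0.2486]), 76, 0.56)), (0.113, (array([0.4386, 0.2496]), 76, 0.52))]
(np.int64(204), np.int64(161)) (np.int64(247), np.int64(204))
```

View pics/m3.png

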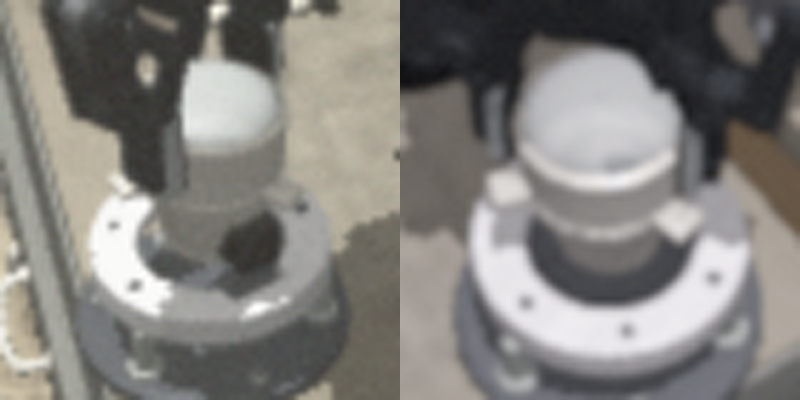

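Box (252,243) sits over the keyway, and the bowl is centred over the bore in the scene crop. Lowering in stages.

```bash
python3 -m jog '[{"x":-0.0004,"y":-0.0004,"z":0.006,"ax":0,"ay":0,"az":0},{"x":-0.0004,"y":-0.0004,"z":0.012,"ax":0,"ay":0,"az":0},{"x":-0.0004,"y":-0.0004,"z":0.012,"ax":0,"ay":0,"az":0}]';python3 -m jog '[{"x":0,"y":0,"z":0.006,"ax":0,"ay":0,"az":0},{"x":0,"y":0,"z":0.01,"ax":0,"ay":0,"az":0},{"x":0,"y":0,"z":0.01,"ax":0,"ay":0,"az":0}]'
python3 - <<'E'
from h import *
o=get_obs();print(o["contact_force"],o["torque"])
E
```

```text
t: 10.55
eef_pos: [0.44, 0.2473, 0.0731]
tool_rot: [-0.0, 0.403, 0.915, -0.001]
contact_force: [-0.4, -0.6, -0.8]
gripper_width: 0.642
grasp_force: 64.4
t: 10.85
eef_pos: [0.44, 0.2478, 0.0631]
tool_rot: [-0.0, 0.403, 0.915, -0.0]
contact_force: [-0.1, 0.5, -2.3]
gripper_width: 0.639
grasp_force: 64.4
[-0.08359774  0.52070683 -2.34478839] [ 0.0710831   0.03567743 -0.00141403]
```

```bash
python3 -m jog '[{"x":0,"y":0,"z":0.006,"ax":0,"ay":0,"az":0},{"x":0,"y":0,"z":0.01,"ax":0,"ay":0,"az":0},{"x":0,"y":0,"z":0.01,"ax":0,"ay":0,"az":0}]';python3 -m jog '[{"x":0,"y":0,"z":0.002,"ax":0,"ay":0,"az":0},{"x":0,"y":0,"z":0.003,"ax":0,"ay":0,"az":0},{"x":0,"y":0,"z":0.003,"ax":0,"ay":0,"az":0}]'
python3 - <<'E'
from h import *
o=get_obs();print(o["contact_force"],o["torque"])
E
```

```text
t: 11.15
eef_pos: [0.44, 0.2477, 0.0531]
tool_rot: [-0.0, 0.403, 0.915, -0.0]
contact_force: [-0.4, 0.7, -1.3]
gripper_width: 0.638
grasp_force: 64.4
t: 11.45
eef_pos: [0.4402, 0.2481, 0.0515]
tool_rot: [0.0, 0.403, 0.915, -0.0]
contact_force: [-4.5, -0.5, 7.8]
gripper_width: 0.634
grasp_force: 65.4
[-4.48257675 -0.51991003  7.76404405] [-0.24846591  0.73237176 -0.02501067]
```

```bash
python3 -m jog '[{"x":0,"y":0,"z":0,"ax":0,"ay":0,"az":0},{"x":0,"y":0,"z":0,"ax":0,"ay":0,"az":0},{"x":0,"y":0,"z":0,"ax":0,"ay":0,"az":0}]' 1; python3 -m jog '[{"x":0,"y":0,"z":-0.04,"ax":0,"ay":0,"az":0},{"x":0,"y":0,"z":-0.08,"ax":0,"ay":0,"az":0},{"x":-0.038,"y":0.04,"z":-0.1,"ax":0,"ay":0,"az":0.15},{"x":-0.076,"y":0.083,"z":-0.1,"ax":0,"ay":0,"az":1.0},{"x":-0.076,"y":0.083,"z":-0.1,"ax":0,"ay":0,"az":1.0},{"x":-0.076,"y":0.083,"z":-0.1,"ax":0,"ay":0,"az":1.0},{"x":-0.076,"y":0.083,"z":-0.1,"ax":0,"ay":0,"az":1.0},{"x":-0.076,"y":0.083,"z":-0.1,"ax":0,"ay":0,"az":1.0},{"x":-0.076,"y":0.083,"z":-0.1,"ax":0,"ay":0,"az":1.0},{"x":-0.076,"y":0.083,"z":-0.1,"ax":0,"ay":0,"az":1.0},{"x":-0.076,"y":0.083,"z":-0.1,"ax":0,"ay":0,"az":1.0}]' 0.5
python3 - <<'E'
from h import *
P,w=shot("wrist","w9");S,s=shot("side","s4");C,c=shot("scene","c4")
print(get_obs()["eef_pos"],quat(get_obs()["tool_rot"]).as_matrix().round(3)[:2,0])
for c0 in((.5916,.237),(.589,.239)): print("shroud",[edgefit(P,w,c0,r,.042,tol=.0025,lo=20,hi=60) for r in(.049,.031)])
for n,Q,im in(("side",S,s),("scene",C,c)): print(n,[edgefit(Q,im,(.441,.2477),.0285,z,tol=.002) for z in(.073,.075,.077)])
def crop(P,im,X,h): 
    x,y=proj(P,[X])[0].astype(int); y0,x0=max(0,y-h),max(0,x-h); return cv2.resize(im[y0:y+h,x0:x+h],(300,300),interpolation=2)
a=crop(S,s,[.441,.248,.06],40); b=crop(C,c,[.441,.248,.06],40)
cv2.imwrite("pics/m4.png",cv2.cvtColor(np.hstack([cv2.resize(w[:,40:500],(500,456)),np.vstack([a,b])[72:528]]),4))
E
```

```text
t: 11.75
eef_pos: [0.4406, 0.2477, 0.0508]
tool_rot: [0.0, 0.403, 0.915, 0.0]
contact_force: [-0.2, -0.3, -0.1]
gripper_width: 0.999
grasp_force: 0.0
t: 12.85
eef_pos: [0.5529, 0.2477, 0.1507]
tool_rot: [0.0, 0.792, 0.611, -0.0]
contact_force: [0.8, -0.8, 0.2]
gripper_width: 0.497
grasp_force: 0.0
[0.55291393 0.24767266 0.15069039] [0.255 0.967]
shroud [(array([0.5921, 0.2397]), 387, 0.36), (array([0.592 , 0.2391]), 218, 0.49)]
shroud [(array([0.5921, 0.2397]), 387, 0.36), (array([0.592 , 0.2391]), 218, 0.49)]
side [(array([0.4415, 0.2442]), 60, 0.97), (array([0.4411, 0.2429]), 50, 0.93), (array([0.4434, 0.2481]), 33, 0.46)]
scene [(array([0.44  , 0.2481]), 75, 0.77), (array([0.4389, 0.249 ]), 77, 0.71), (array([0.4378, 0.2498]), 76, 0.69)]
```

View pics/m4.png

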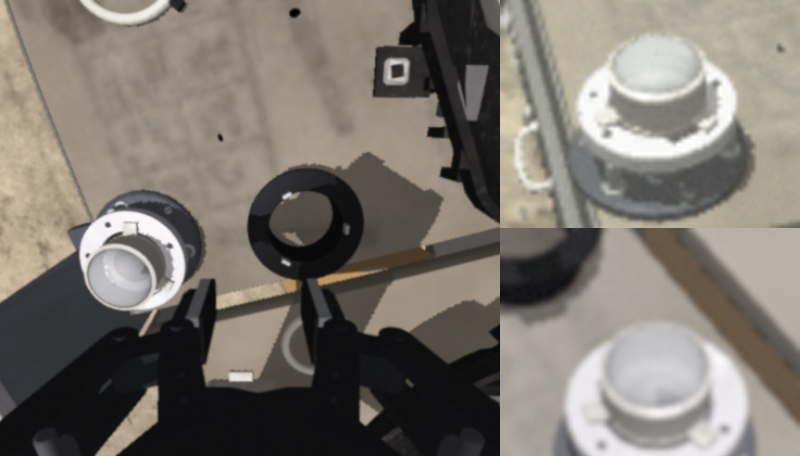

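Projector sits seated and level with its lugs on the ring. Shroud is at (305,222) with clips at (291,196), (347,229) and (286,262) in the left panel.

```bash
python3 - <<'E'
from h import *
P=camera_params("wrist"); im=cv2.cvtColor(cv2.imread("pics/w9.png"),4)
c=np.array((.592,.2395))
q=plane(P,np.array([(291/1.087+40,196/1.086),(347/1.087+40,229/1.086),(286/1.087+40,262/1.086)]),.047)-c
print(np.degrees(np.arctan2(q[:,1],q[:,0])),np.hypot(*q.T))
for z in(.073,.075,.077): print("bar",z,edgefit(P,im,(.441,.2477),.0285,z,tol=.002))
print("adapter",edgefit(P,im,(.441,.2477),.046,.046,tol=.002))
g=c+.040*np.array([-.966,.259]); print(g,totool([*g,.0355]))
E
```

```text
[ 100.61099895  -14.7560514  -132.49453614] [0.03038023 0.03406469 0.03318067]
bar 0.073 (array([0.4407, 0.247 ]), 243, 0.76)
bar 0.075 (array([0.4421, 0.247 ]), 216, 0.38)
bar 0.077 (array([0.4434, 0.2475]), 208, 0.3)
adapter (array([0.4409, 0.2477]), 343, 0.33)
[0.55336 0.24986] [ 2.22532304e-03 -1.08835968e-04  1.15190473e-01]
```

```bash
python3 -m jog '[{"x":0.002,"y":0,"z":0.05,"ax":0,"ay":0,"az":0},{"x":0.002,"y":0,"z":0.095,"ax":0,"ay":0,"az":0},{"x":0.002,"y":0,"z":0.115,"ax":0,"ay":0,"az":0},{"x":0.002,"y":0,"z":0.115,"ax":0,"ay":0,"az":0},{"x":0.002,"y":0,"z":0.115,"ax":0,"ay":0,"az":0}]';  python3 -m jog '[{"x":0,"y":0,"z":0,"ax":0,"ay":0,"az":0},{"x":0,"y":0,"z":0,"ax":0,"ay":0,"az":0},{"x":0,"y":0,"z":0,"ax":0,"ay":0,"az":0},{"x":0,"y":0,"z":0,"ax":0,"ay":0,"az":0}]' 0 70;  python3 -m jog '[{"x":0,"y":0,"z":-0.02,"ax":0,"ay":0,"az":0},{"x":0,"y":0,"z":-0.05,"ax":0,"ay":0,"az":0},{"x":0,"y":0,"z":-0.08,"ax":0,"ay":0,"az":0},{"x":0,"y":0,"z":-0.1,"ax":0,"ay":0,"az":0},{"x":0,"y":0,"z":-0.1,"ax":0,"ay":0,"az":0}]'
python3 - <<'E'
from h import *
P,w=shot("wrist","w10")
o=get_obs();print(o["eef_pos"],o["contact_force"])
g=np.array([.4412,.2475])+.040*np.array([-.966,.259]);print(totool([*g,.14]))
print([(z,edgefit(P,w,o["eef_pos"][:2]+.04*np.array([.966,-.259]),.049,z,tol=.0025,lo=20,hi=60)) for z in(.14,.143,.146)])
E
```

```text
t: 13.5
eef_pos: [0.5537, 0.2501, 0.0363]
tool_rot: [-0.0, 0.792, 0.61, 0.0]
contact_force: [0.5, 0.7, -0.2]
gripper_width: 0.496
grasp_force: 0.0
t: 13.9
eef_pos: [0.5544, 0.2506, 0.0379]
tool_rot: [0.0, 0.792, 0.61, 0.002]
contact_force: [-0.8, 0.7, 4.6]
gripper_width: 0.162
grasp_force: 63.7
t: 14.4
eef_pos: [0.5555, 0.251, 0.1401]
tool_rot: [0.001, 0.793, 0.61, 0.004]
contact_force: [-0.0, 0.4, -0.6]
gripper_width: 0.164
grasp_force: 64.0
[0.55455398 0.25024699 0.13797693] [ 0.16697453 -0.22747313 -1.69144426]
[-0.0315928  -0.14885965 -0.00263106]
[(0.14, (array([0.594 , 0.2399]), 484, 0.49)), (0.143, (array([0.5941, 0.2402]), 590, 0.57)), (0.146, (array([0.5935, 0.2412]), 645, 0.59))]
```

```bash
python3 -m jog '[{"x":-0.0316,"y":-0.149,"z":-0.003,"ax":0,"ay":0,"az":0},{"x":-0.0316,"y":-0.149,"z":-0.003,"ax":0,"ay":0,"az":0},{"x":-0.0316,"y":-0.149,"z":-0.003,"ax":0,"ay":0,"az":0},{"x":-0.0316,"y":-0.149,"z":-0.003,"ax":0,"ay":0,"az":0},{"x":-0.0316,"y":-0.149,"z":-0.003,"ax":0,"ay":0,"az":0},{"x":-0.0316,"y":-0.149,"z":-0.003,"ax":0,"ay":0,"az":0}]'
python3 - <<'E'
from h import *
P,w=shot("wrist","w11");S,s=shot("side","s5");C,c=shot("scene","c5")
o=get_obs();print(o["eef_pos"],o["contact_force"])
for zf in(.142,.145,.148): print(zf,[edgefit(P,w,(.441,.2475),r,zf,tol=.0025,lo=20,hi=60) for r in(.049,.031)])
for z in (.073,.075): print("bar",z,edgefit(P,w,(.441,.2475),.0285,z,tol=.002))
def crop(P,im,X,h): 
    x,y=proj(P,[X])[0].astype(int); y0,x0=max(0,y-h),max(0,x-h); return cv2.resize(im[y0:y+h,x0:x+h],(300,300),interpolation=2)
a=crop(S,s,[.441,.248,.1],48); b=crop(C,c,[.441,.248,.1],48)
cv2.imwrite("pics/m5.png",cv2.cvtColor(np.hstack([cv2.resize(w[:,40:500],(500,456)),np.vstack([a,b])[72:528]]),4))
E
```

```text
t: 15.05
eef_pos: [0.4024, 0.2571, 0.1386]
tool_rot: [0.0, 0.793, 0.609, 0.0]
contact_force: [0.4, 0.4, -1.1]
gripper_width: 0.165
grasp_force: 74.8
[0.40249122 0.25718516 0.13855923] [ 0.49644324 -0.3578974  -0.79651506]
0.142 [(array([0.4411, 0.2472]), 601, 0.46), (array([0.4418, 0.2465]), 263, 0.9)]
0.145 [(array([0.4404, 0.2482]), 669, 0.75), (array([0.4414, 0.2476]), 267, 0.92)]
0.148 [(array([0.4389, 0.249 ]), 650, 0.94), (array([0.4416, 0.2487]), 293, 1.21)]
bar 0.073 (array([0.4397, 0.2495]), 169, 0.52)
bar 0.075 (array([0.442 , 0.2466]), 128, 0.66)
```

View pics/m5.png

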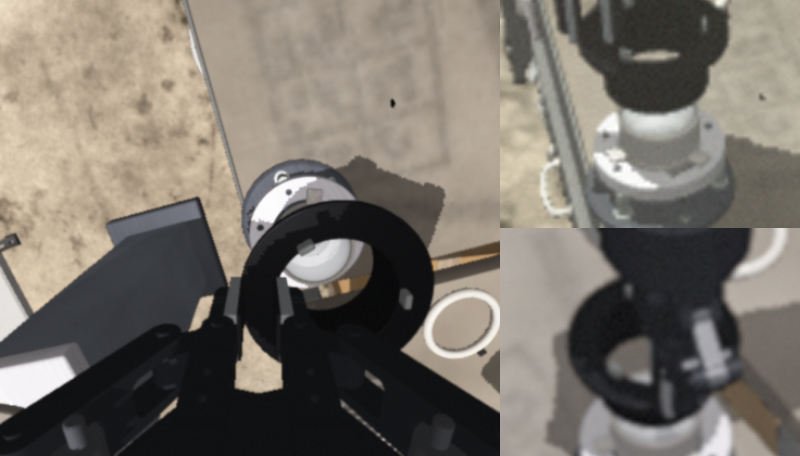

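Shroud held level over the lens. Side crop shows the neck (655,95) centred on the projector dome (658,115). Lowering in stages.

```bash
python3 -m jog '[{"x":0,"y":0,"z":0.01,"ax":0,"ay":0,"az":0},{"x":0,"y":0,"z":0.02,"ax":0,"ay":0,"az":0},{"x":0,"y":0,"z":0.025,"ax":0,"ay":0,"az":0},{"x":0,"y":0,"z":0.025,"ax":0,"ay":0,"az":0}]';python3 -m jog '[{"x":0,"y":0,"z":0.005,"ax":0,"ay":0,"az":0},{"x":0,"y":0,"z":0.01,"ax":0,"ay":0,"az":0},{"x":0,"y":0,"z":0.01,"ax":0,"ay":0,"az":0}]'
python3 - <<'E'
from h import *
o=get_obs();print(o["contact_force"],o["torque"])
E
```

```text
t: 15.6
eef_pos: [0.4006, 0.2568, 0.1125]
tool_rot: [-0.0, 0.792, 0.61, -0.001]
contact_force: [-0.3, -0.1, -1.6]
gripper_width: 0.162
grasp_force: 74.7
t: 15.9
eef_pos: [0.401, 0.2571, 0.1032]
tool_rot: [-0.0, 0.792, 0.61, -0.0]
contact_force: [-0.3, -0.0, 0.0]
gripper_width: 0.165
grasp_force: 74.7
[-0.33610003 -0.03247189  0.00229821] [-0.00974234  0.03740904 -0.03011876]
```

```bash
python3 -m jog '[{"x":0,"y":0,"z":0.005,"ax":0,"ay":0,"az":0},{"x":0,"y":0,"z":0.011,"ax":0,"ay":0,"az":0},{"x":0,"y":0,"z":0.011,"ax":0,"ay":0,"az":0}]';python3 -m jog '[{"x":0,"y":0,"z":0.002,"ax":0,"ay":0,"az":0},{"x":0,"y":0,"z":0.004,"ax":0,"ay":0,"az":0},{"x":0,"y":0,"z":0.004,"ax":0,"ay":0,"az":0}]'
python3 - <<'E'
from h import *
o=get_obs();print(o["contact_force"],o["torque"])
E
```

```text
t: 16.2
eef_pos: [0.4009, 0.2569, 0.092]
tool_rot: [-0.0, 0.793, 0.61, -0.001]
contact_force: [-0.6, 0.4, -1.3]
gripper_width: 0.166
grasp_force: 74.7
t: 16.5
eef_pos: [0.4012, 0.2572, 0.0886]
tool_rot: [0.0, 0.793, 0.61, -0.0]
contact_force: [-0.2, -0.1, -0.8]
gripper_width: 0.159
grasp_force: 74.7
[-0.17746036 -0.13680733 -0.81004486] [-0.02948268  0.05871219  0.00726984]
```

```bash
python3 -m jog '[{"x":0,"y":0,"z":0.001,"ax":0,"ay":0,"az":0},{"x":0,"y":0,"z":0.002,"ax":0,"ay":0,"az":0},{"x":0,"y":0,"z":0.002,"ax":0,"ay":0,"az":0}]'
python3 - <<'E'
from h import *
o=get_obs();print(o["contact_force"],o["torque"])
E
```

```text
t: 16.8
eef_pos: [0.4013, 0.2578, 0.0874]
tool_rot: [0.0, 0.792, 0.61, 0.0]
contact_force: [-1.5, -0.9, 7.5]
gripper_width: 0.161
grasp_force: 75.9
[-1.47880315 -0.85953002  7.45795926] [-0.2745232   0.47654355 -0.02335377]
```

```bash
python3 -m jog '[{"x":0,"y":0,"z":0,"ax":0,"ay":0,"az":0},{"x":0,"y":0,"z":0,"ax":0,"ay":0,"az":0},{"x":0,"y":0,"z":0,"ax":0,"ay":0,"az":0}]' 0.45; python3 -m jog '[{"x":0,"y":0,"z":-0.04,"ax":0,"ay":0,"az":0},{"x":0.02,"y":0,"z":-0.07,"ax":0,"ay":0,"az":0},{"x":0.24,"y":-0.003,"z":-0.07,"ax":0,"ay":0,"az":0},{"x":0.24,"y":-0.003,"z":-0.07,"ax":0,"ay":0,"az":0},{"x":0.24,"y":-0.003,"z":-0.07,"ax":0,"ay":0,"az":0},{"x":0.24,"y":-0.003,"z":-0.07,"ax":0,"ay":0,"az":0},{"x":0.24,"y":-0.003,"z":-0.07,"ax":0,"ay":0,"az":0},{"x":0.24,"y":-0.003,"z":-0.07,"ax":0,"ay":0,"az":0}]' 0.4
python3 - <<'E'
from h import *
P,w=shot("wrist","w12");S,s=shot("side","s6");C,c=shot("scene","c6")
o=get_obs();print(o["eef_pos"],P["origin"],P["attitude"])
h=cv2.cvtColor(w,cv2.COLOR_RGB2HSV); b=blob((h[...,2]>160)&(h[...,1]<60),proj(P,[[.505+.045,.4815,.007]])[0])
for k in contours(b): print("halo",len(k),circ(plane(P,k,.0045)).round(4),circ(plane(P,k,.008)).round(4))
print([edgefit(P,w,(.505,.4815),r,.0045,tol=.002) for r in(.0495,.040)])
print("shroud",[edgefit(P,w,(.441,.2475),.049,.092,tol=.002,lo=20,hi=60)], [(n,edgefit(Q,i,(.441,.2475),.049,.092,tol=.0025,lo=20,hi=60)) for n,Q,i in(("side",S,s),("scene",C,c))])
def crop(P,im,X,h): 
    x,y=proj(P,[X])[0].astype(int); y0,x0=max(0,y-h),max(0,x-h); return cv2.resize(im[y0:y+h,x0:x+h],(300,300),interpolation=2)
a=crop(S,s,[.441,.248,.07],48); b=crop(C,c,[.441,.248,.07],48)
cv2.imwrite("pics/m6.png",cv2.cvtColor(np.hstack([cv2.resize(w[:,40:500],(500,456)),np.vstack([a,b])[72:528]]),4))
E
```

```text
t: 17.1
eef_pos: [0.4013, 0.2572, 0.0867]
tool_rot: [0.0, 0.793, 0.61, 0.0]
contact_force: [0.0, -0.4, -0.4]
gripper_width: 0.451
grasp_force: 0.0
t: 17.9
eef_pos: [0.4588, 0.4937, 0.1562]
tool_rot: [-0.001, 0.792, 0.611, 0.0]
contact_force: [-0.5, -0.3, -0.2]
gripper_width: 0.397
grasp_force: 0.0
[0.45983475 0.48881319 0.15616397] [0.47964622 0.56962563 0.29877614] [ 0.97993123 -0.15314479  0.02021304 -0.12598769]
halo 154 [0.5043 0.4847 0.0438] [0.504  0.4857 0.0433]
[(array([0.5052, 0.4813]), 335, 0.59), (array([0.5059, 0.4835]), 200, 0.57)]
shroud [(array([0.441 , 0.2475]), 0, nan)] [('side', (array([0.4405, 0.2433]), 97, 0.88)), ('scene', (array([0.437 , 0.2491]), 177, 0.67))]
  return _methods._mean(a, axis=axis, dtype=dtype,
  ret = ret.dtype.type(ret / rcount)
```

View pics/m6.png

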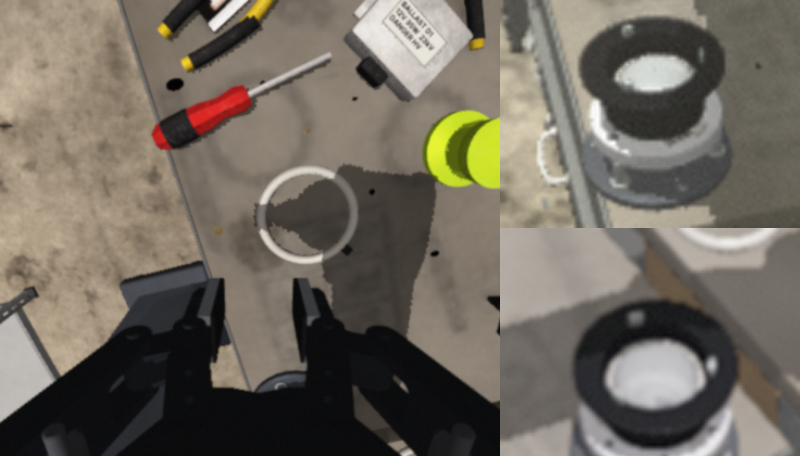

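Shroud is level on the lugs in both crops. The halo is in the left panel, centre (308,215), extents 259–357 × 166–264, terminal at (346,250).

```bash
python3 - <<'E'
from h import *
P=camera_params("wrist"); w=cv2.cvtColor(cv2.imread("pics/w12.png"),4)
px=np.array([(258,215),(357.5,215),(308,165.5),(308,264.5),(273,180),(273,250)])/[1.087,1.086]+[40,0]
print(circ(plane(P,px,.0045)))
h=cv2.cvtColor(w,cv2.COLOR_RGB2HSV); print(h[int(215/1.086),int(355/1.087+40)],h[int(215/1.086),int(375/1.087+40)],h[int(215/1.086),int(262/1.087+40)])
c=circ(plane(P,px,.0045))[:2]
t=plane(P,np.array([(346,250)])/[1.087,1.086]+[40,0],.005)[0]-c;print("term",np.degrees(np.arctan2(t[1],t[0])),np.hypot(*t))
g=c+.0447*np.array([-.966,.259]);print(g,totool([*g,.003]))
E
```

```text
[0.50717602 0.47553624 0.04883521]
[ 15  25 123] [14 42 66] [ 18  22 117]
term -55.70629178160054 0.05280643021288432
[0.46399582 0.48711354] [-0.00031209  0.00446423  0.15316455]
```

```bash
python3 -m jog '[{"x":0,"y":0,"z":0.06,"ax":0,"ay":0,"az":0},{"x":0,"y":0,"z":0.06,"ax":0,"ay":0,"az":0},{"x":0,"y":0,"z":0.06,"ax":0,"ay":0,"az":0},{"x":0,"y":0,"z":0.06,"ax":0,"ay":0,"az":0}]'
python3 - <<'E'
from h import *
P0=camera_params("wrist"); 
P=dict(P0); P["origin"]=[0.47964622,0.56962563,0.29877614]; P["attitude"]=[0.97993123,-0.15314479,0.02021304,-0.12598769]
px=np.array([(258,215),(357.5,215),(308,165.5),(308,264.5),(273,180),(273,250)])/[1.087,1.086]+[40,0]
print(circ(plane(P,px,.0045)))
P,w=shot("wrist","w13"); print(P["origin"],camera_params("wrist")["origin"])
h=cv2.cvtColor(w,cv2.COLOR_RGB2HSV); b=blob((h[...,2]>90)&(h[...,1]<32),proj(P,[[.5055+.045,.4815,.007]])[0])
for k in contours(b): print("halo",len(k),circ(plane(P,k,.0045)).round(4))
for c in ((.5055,.482),(.507,.478)): print([edgefit(P,w,c,r,.0045,tol=.0025,lo=30,hi=80) for r in(.0495,.040)])
g=np.array((.5055,.481))+.0447*np.array([-.966,.259]);print(g,totool([*g,.003]))
E
```

```text
t: 18.45
eef_pos: [0.4603, 0.49, 0.098]
tool_rot: [-0.0, 0.793, 0.61, 0.0]
contact_force: [0.2, 0.1, 0.6]
gripper_width: 0.397
grasp_force: 0.0
[0.50600618 0.48123615 0.04879362]
[0.48118386 0.56607125 0.24058099] [0.48124895 0.56655036 0.24132057]
halo 586 [0.5053 0.4829 0.0468]
[(array([0.5051, 0.4812]), 425, 0.44), (array([0.506 , 0.4828]), 341, 0.87)]
[(array([0.5051, 0.4812]), 425, 0.44), (array([0.5062, 0.4817]), 353, 1.04)]
[0.4623198 0.4925773] [0.00217037 0.00109659 0.09570602]
```

```bash
python3 -m jog '[{"x":0.0025,"y":0.001,"z":0.05,"ax":0,"ay":0,"az":0},{"x":0.0025,"y":0.001,"z":0.085,"ax":0,"ay":0,"az":0},{"x":0.0025,"y":0.001,"z":0.094,"ax":0,"ay":0,"az":0},{"x":0.0025,"y":0.001,"z":0.094,"ax":0,"ay":0,"az":0},{"x":0.0025,"y":0.001,"z":0.094,"ax":0,"ay":0,"az":0}]';  python3 -m jog '[{"x":0,"y":0,"z":0,"ax":0,"ay":0,"az":0},{"x":0,"y":0,"z":0,"ax":0,"ay":0,"az":0},{"x":0,"y":0,"z":0,"ax":0,"ay":0,"az":0},{"x":0,"y":0,"z":0,"ax":0,"ay":0,"az":0}]' 0 50;  python3 -m jog '[{"x":0,"y":0,"z":-0.02,"ax":0,"ay":0,"az":0},{"x":0,"y":0,"z":-0.06,"ax":0,"ay":0,"az":0},{"x":0,"y":0,"z":-0.1,"ax":0,"ay":0,"az":0},{"x":0,"y":0,"z":-0.13,"ax":0,"ay":0,"az":0},{"x":0,"y":0,"z":-0.13,"ax":0,"ay":0,"az":0},{"x":0,"y":0,"z":-0.13,"ax":0,"ay":0,"az":0}]'
python3 - <<'E'
from h import *
g=np.array([.441,.2475])+.0447*np.array([-.966,.259]);print(totool([*g,.135]))
E
```

```text
t: 19.0
eef_pos: [0.4624, 0.4938, 0.0053]
tool_rot: [-0.001, 0.793, 0.61, 0.002]
contact_force: [-0.2, 0.1, 1.0]
gripper_width: 0.403
grasp_force: 0.0
t: 19.4
eef_pos: [0.4623, 0.4934, 0.005]
tool_rot: [-0.0, 0.793, 0.61, 0.002]
contact_force: [-0.8, -1.5, 6.5]
gripper_width: 0.083
grasp_force: 46.1
t: 20.0
eef_pos: [0.4619, 0.4927, 0.135]
tool_rot: [-0.0, 0.793, 0.61, 0.001]
contact_force: [0.3, 0.2, -0.9]
gripper_width: 0.081
grasp_force: 45.3
[-0.24221195 -0.00207833 -0.00059729]
```

```bash
python3 -m jog '[{"x":-0.242,"y":-0.002,"z":0,"ax":0,"ay":0,"az":0},{"x":-0.242,"y":-0.002,"z":0,"ax":0,"ay":0,"az":0},{"x":-0.242,"y":-0.002,"z":0,"ax":0,"ay":0,"az":0},{"x":-0.242,"y":-0.002,"z":0,"ax":0,"ay":0,"az":0},{"x":-0.242,"y":-0.002,"z":0,"ax":0,"ay":0,"az":0},{"x":-0.242,"y":-0.002,"z":0,"ax":0,"ay":0,"az":0},{"x":-0.242,"y":-0.002,"z":0,"ax":0,"ay":0,"az":0},{"x":-0.242,"y":-0.002,"z":0,"ax":0,"ay":0,"az":0}]'
python3 - <<'E'
from h import *
P,w=shot("wrist","w14");S,s=shot("side","s7");C,c=shot("scene","c7")
print(P["origin"],camera_params("wrist")["origin"],get_obs()["eef_pos"])
for z in(.133,.135,.137): print("halo",z,[edgefit(P,w,(.441,.2475),r,z,tol=.002) for r in(.0495,.040)])
for c0 in ((.441,.2475),(.442,.246)): print("shroud",[edgefit(P,w,c0,.049,.092,tol=.002,lo=20,hi=60,sector=(20,160)),edgefit(P,w,c0,.031,.092,tol=.002,lo=20,hi=60)])
def crop(P,im,X,h): 
    x,y=proj(P,[X])[0].astype(int); y0,x0=max(0,y-h),max(0,x-h); return cv2.resize(im[y0:y+h,x0:x+h],(300,300),interpolation=2)
a=crop(S,s,[.441,.248,.11],48); b=crop(C,c,[.441,.248,.11],48)
cv2.imwrite("pics/m7.png",cv2.cvtColor(np.hstack([cv2.resize(w[:,40:500],(500,456)),np.vstack([a,b])[72:528]]),4))
E
```

```text
t: 20.8
eef_pos: [0.3977, 0.26, 0.1328]
tool_rot: [-0.0, 0.792, 0.61, 0.0]
contact_force: [0.5, -0.4, -0.7]
gripper_width: 0.086
grasp_force: 45.4
[0.41854124 0.33602913 0.27539064] [0.41833608 0.33637042 0.27527308] [0.39756885 0.2602411  0.13274505]
halo 0.133 [(array([0.4411, 0.2512]), 534, 0.36), (array([0.4411, 0.2519]), 447, 0.66)]
halo 0.135 [(array([0.442 , 0.2489]), 384, 0.89), (array([0.4416, 0.251 ]), 327, 0.77)]
halo 0.137 [(array([0.4416, 0.2479]), 405, 1.08), (array([0.4419, 0.2491]), 227, 1.0)]
shroud [(array([0.4405, 0.2479]), 205, 0.43), (array([0.44  , 0.2468]), 198, 0.7)]
shroud [(array([0.4405, 0.2479]), 206, 0.44), (array([0.4402, 0.2466]), 203, 0.75)]
```

View pics/m7.png

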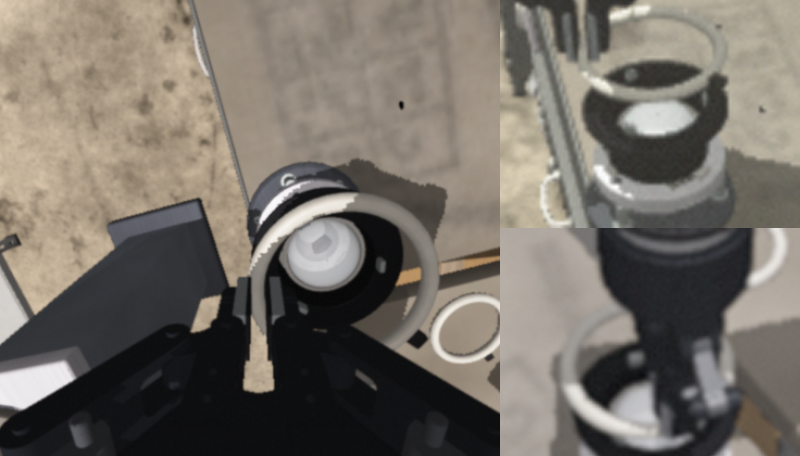

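Halo is held level above the shroud, about 3 mm toward +y of its axis. I'll correct that and lower.

```bash
python3 -m jog '[{"x":-0.003,"y":0.0005,"z":0.015,"ax":0,"ay":0,"az":0},{"x":-0.003,"y":0.0005,"z":0.02,"ax":0,"ay":0,"az":0},{"x":-0.003,"y":0.0005,"z":0.02,"ax":0,"ay":0,"az":0},{"x":-0.003,"y":0.0005,"z":0.02,"ax":0,"ay":0,"az":0}]'
python3 - <<'E'
from h import *
P,w=shot("wrist","w15")
o=get_obs();print(o["eef_pos"],o["contact_force"])
for z in(.110,.112,.114): print("halo",z,[edgefit(P,w,(.441,.2485),r,z,tol=.002) for r in(.0495,.040)])
print("shroud",[edgefit(P,w,(.441,.2475),.049,.092,tol=.002,lo=20,hi=60,sector=(20,160)),edgefit(P,w,(.441,.2475),.031,.092,tol=.002,lo=20,hi=60)])
E
```

```text
t: 21.35
eef_pos: [0.3972, 0.2564, 0.1129]
tool_rot: [-0.0, 0.792, 0.61, -0.0]
contact_force: [-0.2, 0.8, -0.2]
gripper_width: 0.083
grasp_force: 45.4
[0.39741397 0.25640858 0.11309448] [ 0.71537485  0.3234165  -0.14726253]
halo 0.11 [(array([0.4411, 0.2472]), 488, 0.38), (array([0.4408, 0.2479]), 391, 0.45)]
halo 0.112 [(array([0.4408, 0.2474]), 550, 0.42), (array([0.4403, 0.2485]), 380, 0.26)]
halo 0.114 [(array([0.4402, 0.248 ]), 553, 0.33), (array([0.4399, 0.2489]), 375, 0.29)]
shroud [(array([0.4404, 0.2479]), 261, 0.42), (array([0.44 , 0.247]), 206, 0.37)]
```

Concentric. Lowering to the face.

```bash
python3 -m jog '[{"x":0,"y":0,"z":0.006,"ax":0,"ay":0,"az":0},{"x":0,"y":0,"z":0.013,"ax":0,"ay":0,"az":0},{"x":0,"y":0,"z":0.014,"ax":0,"ay":0,"az":0},{"x":0,"y":0,"z":0.014,"ax":0,"ay":0,"az":0}]';python3 -m jog '[{"x":0,"y":0,"z":0.001,"ax":0,"ay":0,"az":0},{"x":0,"y":0,"z":0.002,"ax":0,"ay":0,"az":0},{"x":0,"y":0,"z":0.002,"ax":0,"ay":0,"az":0}]'
```

```text
t: 21.8
eef_pos: [0.397, 0.2556, 0.0984]
tool_rot: [-0.0, 0.792, 0.61, -0.0]
contact_force: [1.2, -0.3, -0.1]
gripper_width: 0.085
grasp_force: 45.4
t: 22.1
eef_pos: [0.3973, 0.256, 0.0969]
tool_rot: [-0.0, 0.792, 0.61, 0.0]
contact_force: [-1.0, 1.0, 1.2]
gripper_width: 0.083
grasp_force: 45.9
```

```bash
python3 -m jog '[{"x":0,"y":0,"z":0.001,"ax":0,"ay":0,"az":0},{"x":0,"y":0,"z":0.001,"ax":0,"ay":0,"az":0}]';python3 -m jog '[{"x":0,"y":0,"z":0,"ax":0,"ay":0,"az":0},{"x":0,"y":0,"z":0,"ax":0,"ay":0,"az":0},{"x":0,"y":0,"z":0,"ax":0,"ay":0,"az":0}]' 0.3;python3 -m jog '[{"x":0,"y":0,"z":-0.03,"ax":0,"ay":0,"az":0},{"x":0,"y":0,"z":-0.07,"ax":0,"ay":0,"az":0},{"x":0.05,"y":0.02,"z":-0.1,"ax":0,"ay":0,"az":0},{"x":0.1,"y":0.02,"z":-0.1,"ax":0,"ay":0,"az":0},{"x":0.15,"y":0.02,"z":-0.1,"ax":0,"ay":0,"az":0},{"x":0.15,"y":0.02,"z":-0.1,"ax":0,"ay":0,"az":0}]'
python3 - <<'E'
from h import *
S,s=shot("side","s8");C,c=shot("scene","c8")
def crop(P,im,X,h): 
    x,y=proj(P,[X])[0].astype(int); y0,x0=max(0,y-h),max(0,x-h); return cv2.resize(im[y0:y+h,x0:x+h],(400,400),interpolation=2)
cv2.imwrite("pics/m8.png",cv2.cvtColor(np.hstack([crop(S,s,[.441,.248,.07],48),crop(C,c,[.441,.248,.07],48)]),4))
E
```

```text
t: 22.3
eef_pos: [0.3969, 0.2565, 0.0964]
tool_rot: [-0.0, 0.792, 0.61, 0.0]
contact_force: [-3.4, -0.1, 8.4]
gripper_width: 0.084
grasp_force: 48.1
t: 22.6
eef_pos: [0.3974, 0.2556, 0.0957]
tool_rot: [0.0, 0.793, 0.61, -0.0]
contact_force: [0.2, -0.2, 0.7]
gripper_width: 0.297
grasp_force: 0.0
t: 23.2
eef_pos: [0.4551, 0.4014, 0.1963]
tool_rot: [-0.002, 0.791, 0.611, 0.002]
contact_force: [-0.7, 0.6, -0.5]
gripper_width: 0.304
grasp_force: 0.0
```

View pics/m8.png

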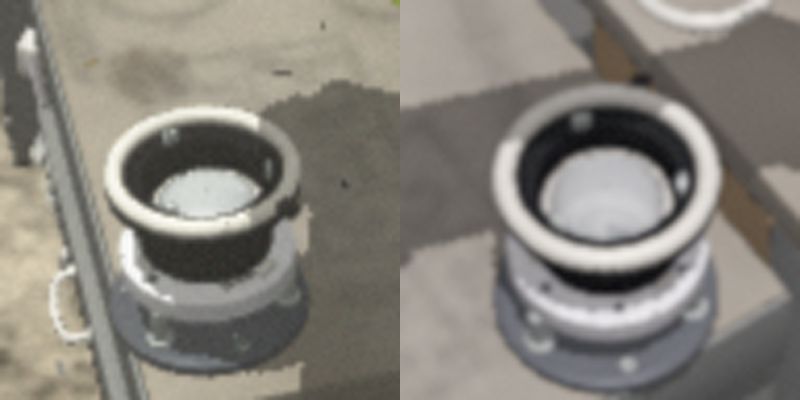

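The halo lies flat and centred on the shroud's face in both views, with the clips (170,135) and (580,122) inside it. The stack is level and the arm is clear.

```bash
python3 -c "
from station import *
print(hand_in())"
```

```text
the job is handed in; nothing more can be done
None
```

The headlamp module is built on the stand in the order asked (adapter ring, projector, shroud, larger halo ring) and was handed in at about 23 s; the last pictures show it level with the arm clear, and the arm never touched the smaller halo or the bottle.

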